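# Find the high point of an eccentric shaft with a dial indicator

### The arm

A 6-joint arm with a two-finger parallel gripper is mounted at the origin on a cart in front of the work surface, level with it; the furniture and walls round the work are solid. World frame = base frame: x ahead of the robot, y to its left, z up, the work surface at z = 0. Lengths are in m, angles in rad, forces in N, time in s.
With the tool pointing down it reaches from about 0.325 to 0.775 m from the base axis. Payload 9.3 kg.
Tool frame: the origin (TCP) lies at the very end of the fingers, on their centre line; the grasp point (between the pads) lies robot.tcp_to_grasp behind it (robot.tcp_to_grasp is the distance from the TCP to the grasp point, in m); z points along the fingers, x is the direction in which the jaws open and shut, and the axes are right-handed (so a half turn about z gives the same grasp; the last joint's range is limited). The gripper opens to 85 mm and grips with 20 to 120 N. Pads are 22 mm wide; open, the fingers measure 114 mm over their backs; the gripper's body (76 mm by 85 mm) begins 54 mm behind the grasp point. The pads swing forward as they close: fully open they stand 13 mm farther back than shut.
Start: joints at [-1.423, 0.259, 0.021, 1.334, 0, 1.418], TCP at [0.163, -0.525, 0.231] pointing down, gripper open.
Joint ranges: [-3.04, 3.04], [-0.91, 1.82], [-1.04, 1.36], [-1.92, 1.95], [-1.52, 1.45], [-3.14, 3.14]. Speed limits (rad/s): [2.22, 2.22, 2.79, 3.14, 3.14, 3.14].

### API

Orientations are given as a rotation vector (axis times angle).
In Python, from station import robot gives the robot as it stands.
- The arm moves only by the shell command python3 -m jog 'ROWS' [OPENING] [FORCE]. ROWS is JSON, a list of rows, each a list of 2 entries, a list of its own where there are three numbers: the shift along the world's x, y, z in units of 0.3 m (1.0 is 0.3 m), then the turn, a rotation vector about the world's x, y, z in units of 90 degrees (1.0 is 90 degrees). A call has exactly 5 rows; each row is the pose to reach, as a shift and turn from the pose commanded when the call began; what a row does not reach only later rows make up. A row lasts 1/12 s, in which the tool goes at most 41.7 mm and 7.16 degrees, less where a joint would pass 70% of its speed; a pose out of reach is approached as far as the arm can. A call with a number of a shift or a turn outside -1 to 1 is refused whole. A call with a gripper value outside its range is refused whole. OPENING is the gripper command: -1 is fully open, 1 is shut, values between are in proportion, set as the call begins (- or left out, the last holds). The fingers move at their own pace and stop on an object; FORCE is the grip in N (left out, the last holds). Time passes only in rows, so rows that repeat a pose let the fingers close, or fill a call up. It gives the time, the measured TCP pose, the force and the opening at its end, in the units of the state.
- robot.sense(): the state, without advancing time (a new reading comes with each control period).
- robot.read_camera(name): name is "side" or "top"; returns a dict with "color" (480x640x3 uint8, red, green, blue), "z_map" (480x640 float32, m along the optical axis (not along the pixel's ray), 0 where there is no reading), "mtx" (3x3 intrinsics, pixels), "pose" (4x4, takes a point from camera to world coordinates). Camera axes: x right, y down, z forward; pixel columns grow to the right and rows downward; lengths in m; the calibration is good to about 2 mm. A picture is of the moment at which its call begins.
- robot.sign_off(): hands the job in, once; it reports no verdict.
Trained networks look in a picture, given as the dict that the camera call returned (one of the last four; its "shot" number tells which), for a name from the list of things; names that differ only in an ending like _2 or _b are one class to them, and where a whole thing is asked for, a point or a joint stands for the part that bears it (a point fixed in the world has none). Each returns a list of dicts, best first, with "score" (0 to 1); they miss things now and then, are a little off and sometimes report something else, mostly with a low value. They report only what shows in the picture. A call takes as long as a camera call.
- robot.spot_in(picture, thing): "bbox" ([centre column, centre row, width, height] as shares, 0 to 1, of the picture: columns of its width, rows of its height, round what is visible of it).
The state is a dict: "time_s": time; "joint_positions": joint angles; "qd": joint speeds; "tau": joint torques, N m; "position": TCP position; "tcp_rot": TCP orientation; "contact_force": force on the tool from outside, world axes, zero at the start; "torque": the same for the moment, N m; "grip_width": finger opening in m.
Only numpy, scipy, OpenCV 4.12 (cv2) and the standard library are available. Lean on these libraries where they do the work, as an engineer would, in place of code of your own. Each camera call takes 0.05 s, during which the arm holds its last target.

### The job

Lower the dial indicator on its column until its plunger bears on the shaft's eccentric and is pushed in half way, then turn the shaft in its V-blocks by the free drive end until the eccentric's high point is under the plunger, and leave it so, ready to be marked. The drive end is bent and wobbles as it turns: give way to it, so that the shaft stays bedded in both V-blocks, neither lifted nor forced down; do not drive the plunger solid, and leave the other things on the bench alone.

Things in the scene. Friction and masses are not known exactly. Their poses are not given: they have to be found in the camera images.
- stand: Fixed stand. Grey base plate 190 x 165 x 24 mm (from 65 mm in front of the origin to 125 mm behind it); two steel V-blocks 50 mm wide, 24 thick, 50 tall, on it 50 mm left and right of the origin; column 22 mm thick, 225 tall, 85 mm behind the origin. Origin at bench height, midway between the V-blocks below the shaft; x away from the robot to the column, y along the shaft to the left, z up.
- shaft: Loose steel shaft lying in both Vs along the stand's y: diameter 24 mm, length 260, 0.9 kg, slightly oiled. Eccentric barrel (diameter 40, length 60, throw 3 mm: 6 mm rise and fall a turn) between the V-blocks, at an unknown angle. Origin on the axis between the V-blocks; y along it to the left, x and z turn with it. A few N sideways at the drive end make it climb in the V; it stays as turned.
- drive_end (a point): Centre of the plain 24 mm drive end 130 mm to the right of the shaft's origin: the place to take it between the fingers from above and turn it. The end is bent: this point is 4 mm off the shaft's axis, in an unknown direction, and circles it as the shaft turns. The end goes on 45 mm to the right; the V-block is 68 mm to the left. 70 to 78 mm above the bench, nothing beneath.
- lug (a point): Point to hold the indicator carriage by: on an upright grooved lug, 12 mm thick along the stand's y, 24 mm along x; it goes on 17 mm above the point and 40 mm below. The point is 36 mm behind the plunger's axis, 49 mm in front of the column's and 128 mm above the tip of the fully extended plunger.
- journal (a point): Point on the shaft's axis where it lies in the right V, 50 mm to the right of the shaft's origin: shows whether the shaft is bedded there. At rest 73.8 mm above the stand's origin.
- indicator (a joint): Height of the indicator carriage on its column, m: 0 at the top, grows as it is lowered, up to 0.050. It slides stiffly, about 6 N either way, and stays where it is left.
- needle (a joint): Needle of the 58 mm dial facing the robot: rad, 0 straight up with the plunger fully out, growing clockwise as the plunger is pushed in, in proportion. One turn is 20 mm of plunger travel (20 long divisions of 1 mm); the whole 14 mm travel is 4.4 rad, half way in is 2.2 rad. Readings are good to about 0.01 rad.
- plunger: The indicator's sprung ball-ended plunger, 7 mm in diameter, above the shaft's axis and the middle of the eccentric. Origin at its tip. Travels 14 mm up into the dial against a soft spring (0.5 N at first, 2.2 N fully in, then solid). Resting on the eccentric its tip is 96.5 mm above the stand's origin at the high point, 90.5 mm at the low point.
- oil_can: Loose red pump oil can, 66 x 99 x 124 mm, left of the stand; bystander.
- calliper: Loose steel calliper, 230 mm long, lying flat to the right near the bench's front edge; bystander.
- marker: Loose marker pen, 135 mm long, lying to the left near the bench's front edge; bystander.

How it is judged:
On the way:
1. the indicator is lowered: its plunger bears on the eccentric, pushed in half way (between 5.5 and 8.5 mm of its 14), and the carriage stands still (value of joint needle between 1.73 and 2.67 rad and contact force between plunger and shaft above 0.2 N and velocity of joint indicator between -0.002 and 0.002 m/s), for 0.3 s.
At the end, for the whole second after the job is handed in: The plunger rests on the eccentric at its high point (tip within 0.3 mm of the highest it can be lifted, about 25 degrees of turn either way), the shaft lies bedded in both V-blocks (its axis in the right V within 0.7 mm of its resting height) and is still (z of plunger in the frame of stand between 0.0962 and 0.097 m and contact force between plunger and shaft above 0.2 N and z of journal in the frame of stand between 0.073 and 0.0745 m and linear speed of shaft below 0.01 m/s and angular speed of shaft below 0.05 rad/s); the robot touches nothing.
It fails at once if the shaft is lifted in the right V: its axis there rises 1.5 mm above where it rests (z of journal in the frame of stand above 0.0753 m).
It fails at once if the shaft is forced into the Vs: the pressures on their four flanks add up to more than 40 N (about 16 N at rest) (contact force between shaft and stand above 40 N).
It fails at once if the plunger is driven solid: it presses on the shaft with more than 6 N (contact force between plunger and shaft above 6 N).
It fails at once if a bystander is moved more than 40 mm (distance of any of oil_can, calliper, marker from where it was at the start of the episode above 0.04 m).
It also fails if it takes over 72 s, if anything falls off the work surface, if the arm or the gripper's body presses on something with over 40 N, if the wrist force passes 120 N, or if a joint passes its speed limit or range.

## Working session

There is one attempt and no reset: what is moved stays moved. The work goes in short steps, Python scripts to look and compute and a shell command to move; the robot and the scene stay as the last step left them, time stands still between calls to the robot, and variables do not carry over. Pictures are saved under pics/ and viewed, and the job is handed in when it is done.

```bash
ls; mkdir -p pics
cat > h.py <<'E'
from station import robot
import numpy as np, cv2
def save(p,name): cv2.imwrite('pics/'+name,cv2.cvtColor(p['color'],cv2.COLOR_RGB2BGR))
def px2w(p,u,v,z=None):
    zz=p['z_map'][int(round(v)),int(round(u))] if z is None else z
    c=np.linalg.inv(p['mtx'])@np.array([u,v,1.0])*zz
    return (p['pose']@np.r_[c,1])[:3]
def w2px(p,w):
    c=np.linalg.inv(p['pose'])@np.r_[w,1]; q=p['mtx']@c[:3]; return q[:2]/q[2]
def ray(p,u,v):
    d=p['pose'][:3,:3]@np.linalg.inv(p['mtx'])@np.array([u,v,1.0]); return p['pose'][:3,3],d
E
python3 - <<'E'
from h import *
np.set_printoptions(precision=4,suppress=True)
s=robot.sense();print(s, robot.tcp_to_grasp)
for n in('side','top'):
    p=robot.read_camera(n);save(p,n+'1.png')
    print(n,p['mtx'],p['pose'])
    for t in['stand','shaft','drive_end','lug','journal','indicator','needle','plunger','oil_can','calliper','marker']:
        r=robot.spot_in(p,t)
        print(t,[(round(q['score'],2),np.round(np.array(q['bbox'])*[640,480,640,480],1)) for q in r[:2]])
E
```

```text
pics
{'time_s': 0.0, 'joint_positions': array([-1.4226,  0.2592,  0.0207,  1.3337,  0.    ,  1.4182]), 'qd': array([-0.0025,  0.    , -0.0003, -0.0016,  0.0009,  0.0011]), 'tau': array([  0.0023, -55.5646,  34.4521,   0.0137,  -0.0002,  -0.    ]), 'position': array([ 0.1629, -0.525 ,  0.2307]), 'tcp_rot': array([-2.5284,  1.863 ,  0.0015]), 'contact_force': array([-0.3616, -0.0605, -0.3481]), 'torque': array([ 0.0324, -0.004 , -0.0261]), 'grip_width': 0.08517734167497168} 0.0187
side [[482.2412   0.     314.8248]
 [  0.     482.2412 236.8981]
 [  0.       0.       1.    ]] [[-0.919  -0.254   0.3016  0.2001]
 [-0.3943  0.6012 -0.695   0.8097]
 [-0.0048 -0.7576 -0.6527  0.8889]
 [ 0.      0.      0.      1.    ]]
stand [(0.74, array([260.2, 265.3,  94.4, 119.5]))]
shaft [(0.86, array([277.1, 261.9,  36.9,  77.2])), (0.33, array([281.3, 256.9,  36.4,  61.9]))]
drive_end [(0.71, array([283.6, 255.5,  42. ,  68.6]))]
lug [(0.77, array([246.3, 228.1,  66.6,  44. ])), (0.19, array([279.6, 257.7,  39.4,  64.4]))]
journal [(0.78, array([278.7, 263. ,  42.9,  74. ]))]
indicator [(0.57, array([
[... 386 characters left out ...]
9]
 [-1.      0.0024  0.0004  0.0365]
 [-0.0007 -0.1015 -0.9948  1.3639]
 [ 0.      0.      0.      1.    ]]
stand [(0.72, array([291.5, 190.5,  67. ,  90.9]))]
shaft [(0.83, array([310.4, 204.9, 100.6,  21.1]))]
drive_end [(0.91, array([322.7, 204.6,  78. ,  21.8]))]
lug [(0.72, array([289.5, 173. ,  27.9,  60.6]))]
journal [(0.83, array([310.8, 204.1, 104.2,  24.7]))]
indicator [(0.75, array([289.3, 176.2,  28.7,  66. ]))]
needle []
plunger []
oil_can [(0.59, array([205.4, 191.4,  38.4,  38.4]))]
calliper [(0.91, array([455.5, 297.9,  31.8,  79.9])), (0.69, array([311.9, 203.9,  99.4,  23.4]))]
marker [(0.71, array([251. , 299.7,   9.4,  54.9])), (0.7, array([456.4, 296.6,  38.5,  84.9]))]
```

Run:
```python
import cv2
a=cv2.imread('pics/side1.png');b=cv2.imread('pics/top1.png')
cv2.imwrite('pics/s1z.png',cv2.resize(a[190:340,190:390],None,fx=4,fy=4,interpolation=cv2.INTER_CUBIC))
cv2.imwrite('pics/t1z.png',cv2.resize(b[120:260,220:420],None,fx=4,fy=4,interpolation=cv2.INTER_CUBIC))
```

```text
(no output)
```

View pics/side1.png

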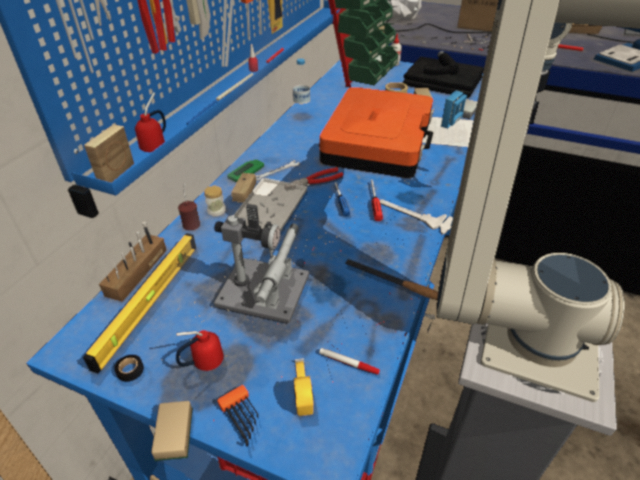

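View pics/s1z.png

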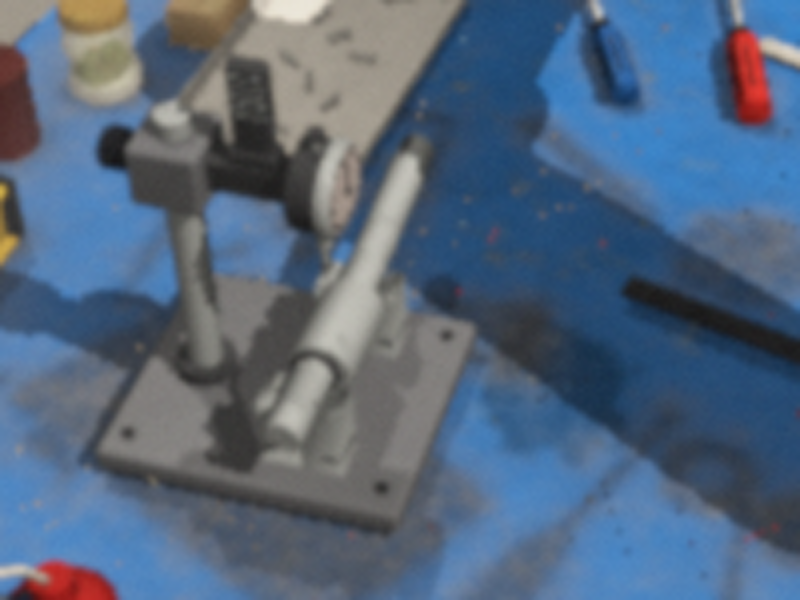

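View pics/t1z.png

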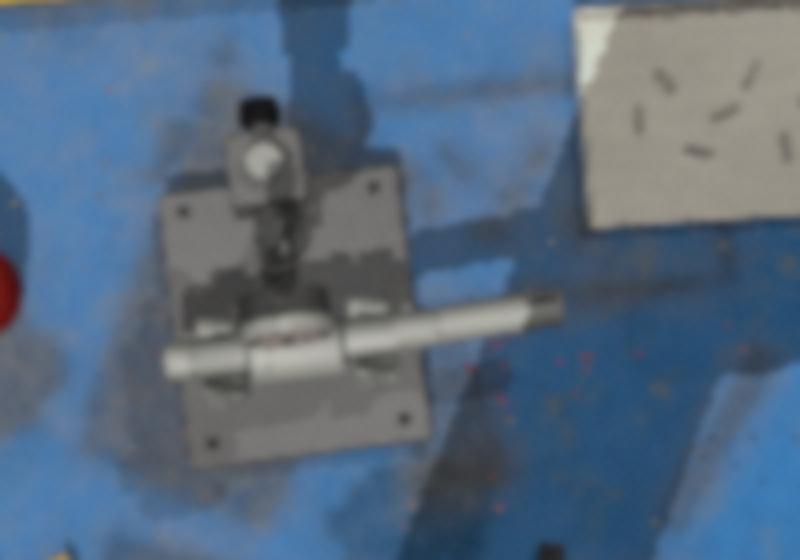

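Run:
```python
from h import *
np.set_printoptions(precision=4,suppress=True)
def cloud(p):
    v,u=np.mgrid[0:480,0:640]; z=p['z_map']
    c=np.stack([(u-p['mtx'][0,2])/p['mtx'][0,0]*z,(v-p['mtx'][1,2])/p['mtx'][1,1]*z,z],-1)
    w=c@p['pose'][:3,:3].T+p['pose'][:3,3]; w[z==0]=np.nan; return w
cl={}
for n in('top','side'):
    P=[robot.read_camera(n) for _ in range(2)]
    p=P[0]
    d=P[0]['z_map']-P[1]['z_map']; print(n,'noise',np.nanstd(d[180:300,200:340]))
    p['z_map']=np.mean([q['z_map'] for q in P],0)
    p['color']=np.mean([q['color'].astype(float) for q in P],0).astype(np.uint8)
    np.savez(n+'1.npz',**{k:p[k] for k in('color','z_map','mtx','pose')})
    w=cloud(p);cl[n]=w
    # bolt holes / base plate
    if n=='top':
        for x,y in[(183,212),(373,188),(404,419),(212,443)]:
            print('hole',px2w(p,220+x/4,120+y/4))
    m=(abs(w[...,0]-.48)<.2)&(abs(w[...,1]-.08)<.22)
    for lo,hi in[(-.02,.01),(.015,.035),(.035,.07),(.07,.085),(.085,.1),(.1,.15),(.15,.2),(.2,.28)]:
        k=m&(w[...,2]>lo)&(w[...,2]<hi)
        q=w[k]; print(lo,hi,len(q),np.median(q,0) if len(q) else'',q.min(0) if len(q) else'',q.max(0) if len(q) else'')
```

```text
top noise 0.1250667
hole [0.7137 0.1812 0.0255]
hole [0.7291 0.0521 0.0289]
hole [0.5718 0.0314 0.0236]
hole [0.5555 0.1603 0.0265]
-0.02 0.01 19534 [0.4539 0.0751 0.001 ] [ 0.28   -0.14   -0.0064] [0.68 0.3  0.01]
0.015 0.035 2262 [0.5766 0.0906 0.0244] [ 0.2808 -0.0733  0.015 ] [0.68   0.3    0.0338]
0.035 0.07 79 [0.596  0.1514 0.0539] [0.5813 0.0419 0.0353] [0.6755 0.2999 0.0699]
0.07 0.085 474 [0.6134 0.0654 0.0794] [ 0.5812 -0.0693  0.07  ] [0.6499 0.1891 0.085 ]
0.085 0.1 625 [0.62   0.0573 0.0888] [ 0.589  -0.0691  0.085 ] [0.6489 0.1861 0.0976]
0.1 0.15 0   
0.15 0.2 69 [0.6011 0.1027 0.1897] [0.5956 0.0746 0.1678] [0.6799 0.134  0.1999]
0.2 0.28 516 [0.6217 0.1061 0.2148] [0.282  0.0044 0.2001] [0.6798 0.2789 0.2791]
side noise 0.11426418
-0.02 0.01 19385 [0.4432 0.1349 0.0018] [ 0.28   -0.1399 -0.0173] [0.6799 0.3    0.0099]
0.015 0.035 2593 [0.5778 0.1218 0.0252] [ 0.2801 -0.0739  0.015 ] [0.68   0.2585 0.0348]
0.035 0.07 241 [0.5983 0.1611 0.0528] [0.5835 0.0387 0.0351] [0.6611 0.2994 0.07  ]
0.07 0.085 466 [0.604  0.1324 0.0778] [ 0.5842 -0.0649  0.07  ] [0.6488 0.1898 0.085 ]
0.085 0.1 663 [0.6178 0.0914 0.0895] [ 0.5918 -0.0705  0.085 ] [0.6491 0.1885 0.0988]
0.1 0.15 17 [0.6153 0.107  0.1382] [0.612  0.1038 0.1303] [0.6186 0.1087 0.1496]
0.15 0.2 307 [0.6221 0.1203 0.1899] [0.5981 0.0804 0.1505] [0.68   0.1374 0.1999]
0.2 0.28 704 [0.6409 0.1148 0.2178] [0.5985 0.0792 0.2002] [0.6799 0.1361 0.2732]
```

```bash
cat >> h.py <<'E'
def cloud(p):
    v,u=np.mgrid[0:480,0:640]; z=p['z_map']
    c=np.stack([(u-p['mtx'][0,2])/p['mtx'][0,0]*z,(v-p['mtx'][1,2])/p['mtx'][1,1]*z,z],-1)
    w=c@p['pose'][:3,:3].T+p['pose'][:3,3]; w[z==0]=np.nan; return w
from scipy.optimize import least_squares
YAW=np.arctan2(.1185,.993); O=np.array([.6127,.1027,0])
R=np.array([[np.cos(YAW),-np.sin(YAW),0],[np.sin(YAW),np.cos(YAW),0],[0,0,1]])
def tost(w): return (w-O)@R
def circ(q,r):
    # q: Nx3 stand frame; visible points of cylinder
    f=lambda c: np.hypot(q[:,0]-c[0],q[:,2]-c[1])-r
    s=least_squares(f,[0,.074],loss='soft_l1',f_scale=.0008); return s.x,np.median(abs(s.fun))
SEG=[(-.172,-.15,.012),(-.15,-.13,.012),(-.13,-.11,.012),(-.11,-.09,.012),(-.09,-.065,.012),(-.028,-.0,.02),(0,.028,.02),(.065,.09,.012)]
def fits(p,nm):
    w=tost(cloud(p).reshape(-1,3))
    out=[]
    for a,b,r in SEG:
        k=(w[:,1]>a)&(w[:,1]<b)&(abs(w[:,0])<.026)&(w[:,2]>.07)&(w[:,2]<.105)
        if k.sum()<8: continue
        (x,z),m=circ(w[k],r); print(nm,'y %.0f..%.0f n%d  x %.2f z %.2f res %.2f'%(a*1e3,b*1e3,k.sum(),x*1e3,z*1e3,m*1e3))
def med(n,k=5):
    P=[robot.read_camera(n) for _ in range(k)]; p=dict(P[-1])
    p['z_map']=np.median([q['z_map'] for q in P],0); p['color']=np.mean([q['color'].astype(float) for q in P],0).astype(np.uint8); return p
E
python3 - <<'E'
from h import *
for n in('top','side'):
    p=dict(np.load(n+'1.npz')); fits(p,n)
    w=tost(cloud(p).reshape(-1,3))
    # base plate extents
    k=(w[:,2]>.018)&(w[:,2]<.031)&(abs(w[:,0]-.03)<.12)&(abs(w[:,1])<.11)
    print('base z',np.median(w[k,2]),np.percentile(w[k,:2],[.5,99.5],axis=0).ravel())
    k=(w[:,2]>.235)&(abs(w[:,0]-.036)<.03)&(abs(w[:,1])<.03); q=w[k]
    print('lug top',len(q),q.min(0),q.max(0),np.median(q,0))
    k=(w[:,2]>.15)&(abs(w[:,0]-.036)<.08)&(abs(w[:,1])<.05);q=w[k]
    for a in np.arange(-.03,.12,.01):
        s=q[(q[:,0]>a)&(q[:,0]<a+.01)]
        if len(s)>2: print(round(a,3),len(s),np.round(s[:,1].min(),4),np.round(s[:,1].max(),4),'z',np.round(s[:,2].min(),4),np.round(s[:,2].max(),4))
E
```

```text
top y -172..-150 n76  x 5.44 z 80.78 res 0.88
top y -150..-130 n74  x 4.79 z 79.72 res 0.78
top y -130..-110 n71  x 4.59 z 77.84 res 0.78
top y -110..-90 n71  x 3.70 z 76.92 res 0.94
top y -90..-65 n89  x 2.93 z 75.52 res 0.93
top y -28..-0 n110  x -1.19 z 74.59 res 0.82
top y 0..28 n100  x -1.02 z 75.40 res 0.93
top y 65..90 n73  x 1.28 z 74.75 res 0.85
base z 0.024954921807400332 [-0.06314501 -0.0798399   0.12501634  0.08366064]
lug top 89 [ 0.01155377 -0.02638422  0.2378711 ] [0.06299155 0.02451911 0.70707598] [0.03333921 0.00159183 0.26966439]
-0.03 5 -0.0496 0.0305 z 0.68 0.6841
-0.02 109 -0.0251 0.0294 z 0.1678 0.6807
-0.01 106 -0.0491 0.0405 z 0.1898 0.6828
0.0 95 -0.0367 0.0492 z 0.1985 0.6827
0.01 47 -0.033 0.0329 z 0.2003 0.6829
0.02 79 -0.0406 0.0443 z 0.1987 0.7101
0.03 50 -0.046 0.0491 z 0.1854 0.7076
0.04 32 -0.0079 0.0245 z 0.1936 0.685
0.05 10 -0.0463 0.0122 z 0.1996 0.6819
0.06 101 -0.0433 0.0413 z 0.1743 0.6996
0.07 100 -0.0499 0.0315 z 0.1869 0.8605
0.08 95 -0.0423 0.0493 z 0.2083 0.8631
0.09 69 -0.0205 0.0255 z 0.2006 0.8171
0.1 64 -0.0204 0.0499 z 0.1782 0.8142
0
[... 408 characters left out ...]
 0.025914036021791653 [-0.06085855 -0.07865274  0.12692524  0.08506786]
lug top 196 [ 0.01223568 -0.02611779  0.235083  ] [0.05102989 0.02855211 0.64858826] [0.03708472 0.00702131 0.25871886]
-0.02 139 -0.0211 0.0292 z 0.17 0.5775
-0.01 118 -0.0226 0.0304 z 0.1525 0.2306
0.0 127 -0.011 0.0289 z 0.1505 0.2341
0.01 52 -0.0032 0.0283 z 0.1804 0.5787
0.02 117 -0.0481 0.0127 z 0.185 0.6421
0.03 165 -0.0444 0.0317 z 0.1827 0.6588
0.04 155 -0.0072 0.0431 z 0.1832 0.5682
0.05 51 0.0006 0.0132 z 0.1843 0.2612
0.06 134 -0.0195 0.0254 z 0.1767 0.2158
0.07 127 -0.0179 0.0265 z 0.151 0.2277
0.08 139 -0.018 0.0275 z 0.1504 0.229
0.09 113 -0.0049 0.0272 z 0.1501 0.2285
0.1 82 -0.0188 0.0266 z 0.1754 0.2162
```

Run:
```python
import cv2
a=cv2.imread('pics/side1.png');b=cv2.imread('pics/top1.png')
cv2.imwrite('pics/s1y.png',cv2.resize(a[200:290,210:310],None,fx=8,fy=6.6,interpolation=cv2.INTER_CUBIC))
```

```text
(no output)
```

View pics/s1y.png

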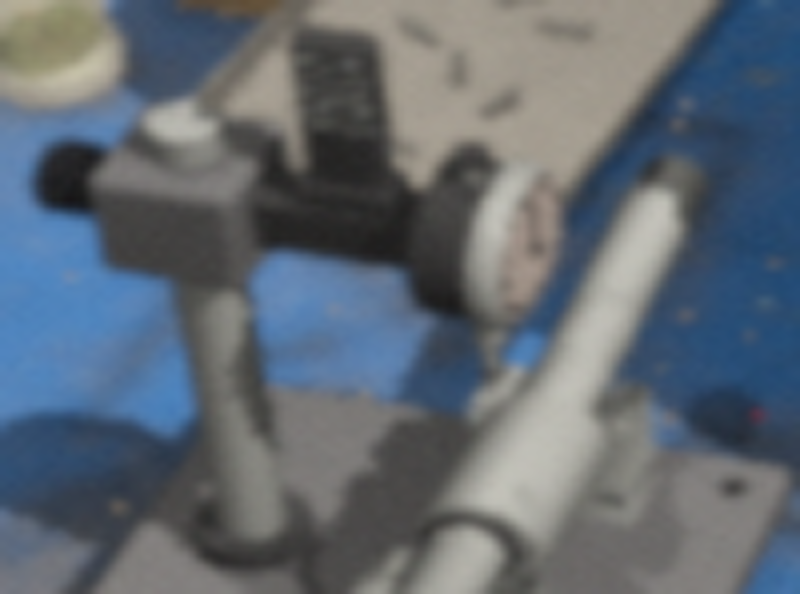

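Run:
```python
from h import *
for n in('top','side'):
    p=dict(np.load(n+'1.npz'))
    w=tost(cloud(p).reshape(-1,3))
    k=(w[:,2]>.232)&(w[:,2]<.29)&(w[:,0]>.0)&(w[:,0]<.07)&(abs(w[:,1])<.03); q=w[k]
    print(n,len(q)); 
    for a in np.arange(.232,.285,.006):
        s=q[(q[:,2]>a)&(q[:,2]<=a+.006)]
        if len(s): print(round(a,3),len(s),'x',np.round(np.percentile(s[:,0],[0,10,50,90,100])*1e3,1),'y',np.round(np.percentile(s[:,1],[0,10,50,90,100])*1e3,1))
    # column cap, dial
    k=(w[:,2]>.17)&(w[:,2]<.235)&(w[:,0]<.0)&(w[:,0]>-.03)&(abs(w[:,1])<.04); s=w[k]
    print('dial y',np.percentile(s[:,1],[2,50,98]),'x',np.percentile(s[:,0],[2,50]),'z',np.percentile(s[:,2],[2,98]))
    print('expected lug px',w2px(p,O+R@np.array([.037,0,.253])))
```

```text
top 83
0.232 7 x [ 0.9  1.1  3.2 30.7 37. ] y [-4.3 -3.5 -2.2  1.   2.4]
0.238 5 x [25.  25.2 25.7 26.3 26.5] y [-3.5 -2.4  1.5  5.   5.9]
0.244 4 x [25.9 25.9 26.3 30.9 32.8] y [-4.4 -3.5  0.8  6.2  7.6]
0.25 4 x [25.2 25.4 26.4 27.9 28.4] y [-4.4 -4.3 -1.6  3.9  5.2]
0.256 4 x [26.  26.1 26.2 40.1 46.1] y [-4.4 -3.7 -0.9  4.8  6.8]
0.262 11 x [25.4 25.5 29.5 42.1 49.3] y [-4.4 -4.1 -2.2  4.5  6. ]
0.268 48 x [25.9 28.3 37.  45.8 48.3] y [-3.9 -1.8  2.   6.6  7.9]
dial y [-0.02469945  0.00156269  0.02690183] x [-0.01453989 -0.01022185] z [0.17779782 0.23070102]
expected lug px [287.69458232 177.77114074]
side 197
0.232 29 x [ 0.6  2.4 36.  47.8 50.5] y [-1.7 -0.2  6.6  7.5  9.2]
0.238 23 x [27.2 28.3 35.1 46.7 49.8] y [ 1.7  3.2  7.5  8.8 10. ]
0.244 27 x [27.7 28.3 36.8 46.6 49.3] y [0.3 5.5 7.6 8.8 9.2]
0.25 24 x [28.  28.4 38.  48.2 51. ] y [-0.4  1.4  7.1  8.2  8.8]
0.256 28 x [28.  28.4 36.9 48.5 50.5] y [-2.4  3.6  7.3  8.6  9.1]
0.262 23 x [28.1 28.3 35.5 47.  49.2] y [1.5 3.5 7.3 8.8 9.3]
0.268 43 x [27.6 30.6 38.5 47.1 49.1] y [-2.5 -1.2  4.7  7.4  9.2]
dial y [-0.02041748  0.01149335  0.02960422] x [-0.01310608 -0.01055737] z [0.17358563 0.22221542]
expected lug px [253.14249765 211.4506356 ]
```

```bash
python3 -m jog '[[[0.065,0.085,0.08],[0,0,0.075]],[[0.13,0.17,0.16],[0,0,0.15]],[[0.195,0.255,0.24],[0,0,0.225]],[[0.26,0.34,0.3],[0,0,0.3]],[[0.325,0.423,0.3],[0,0,0.378]]]' -1 20
python3 -m jog '[[[0.065,0.085,0.0],[0,0,0.075]],[[0.13,0.17,0.0],[0,0,0.15]],[[0.195,0.255,0.0],[0,0,0.225]],[[0.26,0.34,0.0],[0,0,0.3]],[[0.325,0.423,0.0],[0,0,0.378]]]'
```

```text
time_s: 1.82
position: [0.2614, -0.398, 0.3249]
tcp_rot: [2.963, -1.033, 0.006]
contact_force: [0.1, -0.3, 0.0]
grip_width: 0.0853
time_s: 2.23
position: [0.3586, -0.27, 0.3215]
tcp_rot: [3.139, -0.121, 0.001]
contact_force: [0.1, -1.2, -0.3]
grip_width: 0.0858
```

```bash
python3 -m jog '[[[0.065,0.085,0.02],[0,0,0.075]],[[0.13,0.17,0.04],[0,0,0.15]],[[0.195,0.255,0.05],[0,0,0.225]],[[0.26,0.34,0.05],[0,0,0.3]],[[0.325,0.423,0.05],[0,0,0.378]]]'
python3 -m jog '[[[0.065,0.085,0.0],[0,0,0.075]],[[0.13,0.17,0.0],[0,0,0.15]],[[0.195,0.255,0.0],[0,0,0.225]],[[0.26,0.34,0.0],[0,0,0.3]],[[0.325,0.423,0.0],[0,0,0.378]]]'
python3 -m jog '[[[0.065,0.085,0.0],[0,0,0.075]],[[0.13,0.17,0.0],[0,0,0.15]],[[0.195,0.255,0.0],[0,0,0.225]],[[0.26,0.34,0.0],[0,0,0.3]],[[0.325,0.423,0.0],[0,0,0.378]]]'
python3 -c "
from h import *
from scipy.spatial.transform import Rotation as Q
s=robot.sense();M=Q.from_rotvec(s['tcp_rot']).as_matrix();print(s['position'],np.degrees(np.arctan2(M[1,0],M[0,0])),M[:,2],s['joint_positions'],s['contact_force'])"
```

```text
time_s: 2.65
position: [0.4562, -0.1431, 0.3367]
tcp_rot: [3.036, 0.803, 0.001]
contact_force: [0.6, -0.5, -0.8]
grip_width: 0.085
time_s: 3.07
position: [0.5537, -0.0161, 0.3364]
tcp_rot: [2.669, 1.657, 0.0]
contact_force: [0.4, -1.3, 0.5]
grip_width: 0.0853
time_s: 3.48
position: [0.6511, 0.1108, 0.3362]
tcp_rot: [2.068, 2.365, 0.0]
contact_force: [0.2, -0.5, -0.0]
grip_width: 0.0854
[0.65113296 0.11075186 0.33622599] 97.67414492952174 [ 9.15536796e-05 -3.26152638e-05 -9.99999995e-01] [ 4.15808447e-02  4.69871751e-01  6.07798803e-01  1.70863326e+00
 -3.63928549e-05 -9.23582551e-02] [ 0.23846122 -0.49832567 -0.00094841]
```

```bash
python3 -m jog '[[[-0.002,-0.003,-0.085],[0,0,0]],[[-0.004,-0.006,-0.17],[0,0,0]],[[-0.004,-0.006,-0.255],[0,0,0]],[[-0.004,-0.006,-0.34],[0,0,0]],[[-0.004,-0.006,-0.34],[0,0,0]]]'
python3 - <<'E'
from h import *
for n in('side','top'):
    p=robot.read_camera(n); c=p['color']
    q=c[180:290,200:330] if n=='side' else c[130:240,230:360]
    cv2.imwrite('pics/%s2.png'%n,cv2.cvtColor(cv2.resize(q,None,fx=5,fy=5,interpolation=cv2.INTER_CUBIC),cv2.COLOR_RGB2BGR))
E
```

```text
time_s: 3.9
position: [0.6475, 0.1074, 0.229]
tcp_rot: [-2.071, -2.355, 0.009]
contact_force: [-1.1, -0.9, -0.2]
grip_width: 0.0855
```

View pics/side2.png

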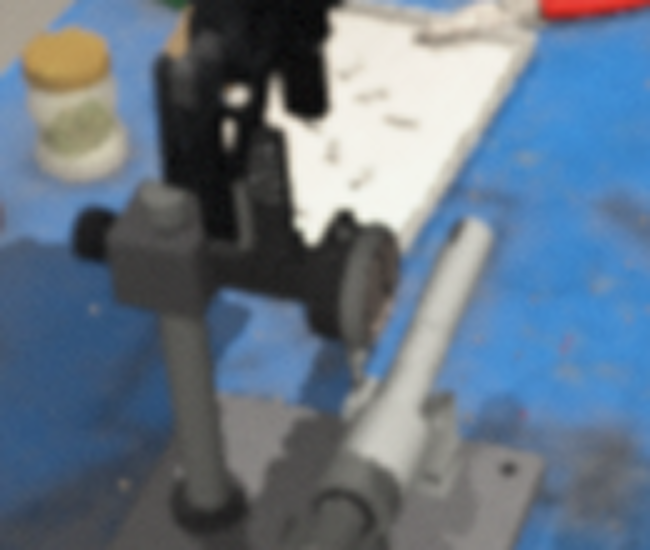

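View pics/top2.png

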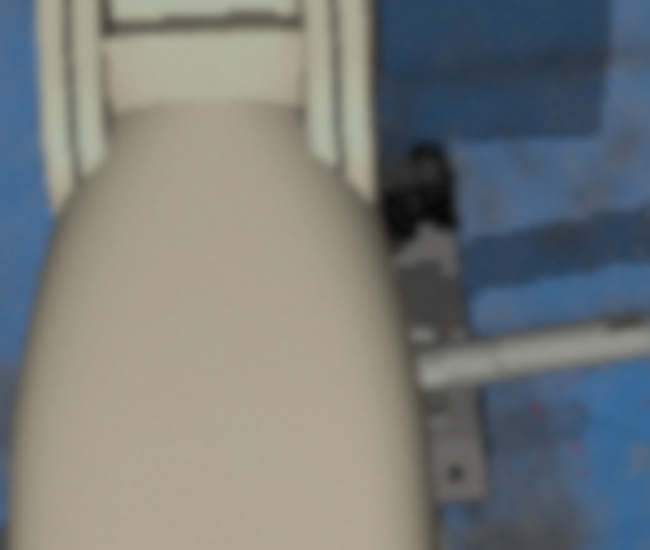

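```bash
for i in 1 2; do python3 -m jog '[[[0,0,0],[0,0,0]],[[0,0,0],[0,0,0]],[[0,0,0],[0,0,0]],[[0,0,0],[0,0,0]],[[0,0,0],[0,0,0]]]' 1 40; done
```

```text
time_s: 4.42
position: [0.6495, 0.1074, 0.235]
tcp_rot: [2.074, 2.358, 0.001]
contact_force: [-0.5, -0.7, 0.2]
grip_width: 0.0255
time_s: 4.83
position: [0.6491, 0.1092, 0.2347]
tcp_rot: [-2.072, -2.359, -0.004]
contact_force: [-0.3, 9.6, 1.9]
grip_width: 0.0115
```

```bash
python3 -m jog '[[[0,0.006,0],[0,0,0]],[[0,0.006,-0.015],[0,0,0]],[[0,0.006,-0.03],[0,0,0]],[[0,0.006,-0.045],[0,0,0]],[[0,0.006,-0.06],[0,0,0]]]'
python3 -m jog '[[[0,0,-0.015],[0,0,0]],[[0,0,-0.03],[0,0,0]],[[0,0,-0.045],[0,0,0]],[[0,0,-0.055],[0,0,0]],[[0,0,-0.055],[0,0,0]]]'
python3 -m jog '[[[0,0,0],[0,0,0]],[[0,0,-0.005],[0,0,0]],[[0,0,-0.010],[0,0,0]],[[0,0,-0.010],[0,0,0]],[[0,0,-0.010],[0,0,0]]]'
python3 - <<'E'
from h import *
p=med('side',3); c=p['color']
q=c[210:290,210:310]; np.savez('side3.npz',**{k:p[k] for k in('color','z_map','mtx','pose')})
cv2.imwrite('pics/side3.png',cv2.cvtColor(cv2.resize(q,None,fx=8,fy=7,interpolation=cv2.INTER_CUBIC),cv2.COLOR_RGB2BGR))
print(robot.sense()['position'],robot.sense()['contact_force'])
E
```

```text
time_s: 5.25
position: [0.6492, 0.1093, 0.217]
tcp_rot: [2.074, 2.358, 0.001]
contact_force: [-1.9, 0.4, 6.8]
grip_width: 0.0117
time_s: 5.67
position: [0.6491, 0.1092, 0.1999]
tcp_rot: [2.075, 2.359, 0.0]
contact_force: [-1.1, 0.3, 1.3]
grip_width: 0.0119
time_s: 6.08
position: [0.6492, 0.1093, 0.1973]
tcp_rot: [2.074, 2.359, 0.001]
contact_force: [-2.7, 1.5, 5.1]
grip_width: 0.0116
[0.64914668 0.1092514  0.19730746] [-3.04519261  1.35617186  5.09294695]
```

View pics/side3.png

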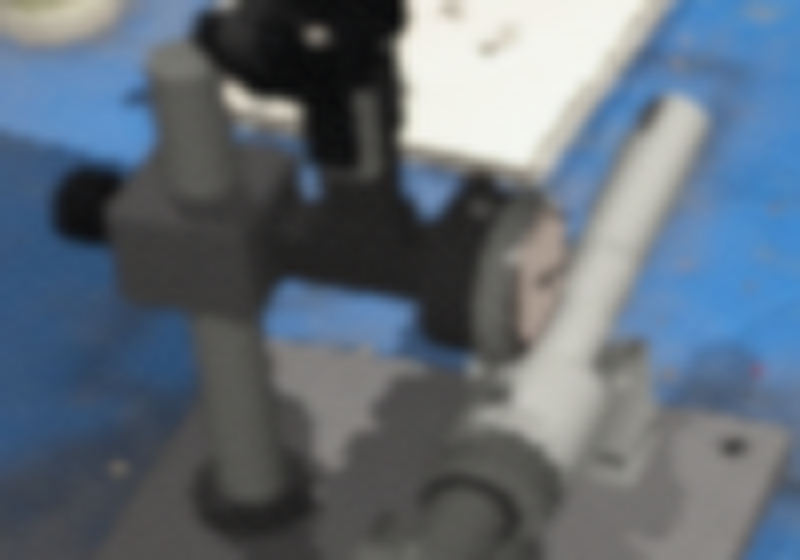

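```bash
python3 -m jog '[[[0,0,-0.003],[0,0,0]],[[0,0,-0.005],[0,0,0]],[[0,0,-0.005],[0,0,0]],[[0,0,-0.005],[0,0,0]],[[0,0,-0.005],[0,0,0]]]'
python3 - <<'E'
from h import *
s=robot.sense();print(s['position'],s['contact_force'])
p=med('side',6); c=p['color']
np.savez('side4.npz',**{k:p[k] for k in('color','z_map','mtx','pose')})
q=c[226:270,262:292]
cv2.imwrite('pics/side4.png',cv2.cvtColor(cv2.resize(q,None,fx=18,fy=13,interpolation=cv2.INTER_CUBIC),cv2.COLOR_RGB2BGR))
w=tost(cloud(p))
for v in range(230,262,3):
    print(v,[ '%d:%.0f,%.0f,%.0f'%(u,*(w[v,u]*1e3)) for u in range(268,284,2)])
E
```

```text
time_s: 6.65
position: [0.6492, 0.1093, 0.1959]
tcp_rot: [2.075, 2.359, 0.001]
contact_force: [-2.4, 1.1, 6.4]
grip_width: 0.0117
[0.64915955 0.10925393 0.19592701] [-2.37264167  1.10953606  6.35739367]
230 ['268:106,-225,4', '270:100,-226,4', '272:94,-227,5', '274:89,-228,5', '276:84,-232,4', '278:72,-219,17', '280:73,-235,4', '282:68,-238,3']
233 ['268:100,-210,6', '270:93,-209,9', '272:87,-208,11', '274:80,-207,13', '276:79,-218,5', '278:73,-220,5', '280:69,-225,1', '282:64,-226,2']
236 ['268:6,4,194', '270:2,1,193', '272:87,-207,1', '274:81,-207,2', '276:75,-207,3', '278:71,-212,0', '280:65,-212,2', '282:59,-213,2']
239 ['268:6,4,185', '270:2,3,185', '272:-1,-2,181', '274:-6,-1,184', '276:-9,-5,181', '278:-11,-12,176', '280:61,-200,2', '282:55,-201,2']
242 ['268:4,10,181', '270:1,8,181', '272:-5,9,183', '274:-9,7,182', '276:-11,1,178', '278:-11,-11,168', '280:-11,-22,159', '282:15,-100,86']
245 ['268:3,15,178', '270:-2,16,180', '272:-7,15,180', '274:-11,12,179', '276:-11,3,171', '278:-11,-10,159', '280:-11,-22,149', '282:10,-86,90']
248 ['268:1,20,173', '270:-4,20,175', '272:-8,20,175', '274:-11,16,173', '276:-11,4,163', '278:-11,-8,152', '280:-11,-21,141', '282:6,-76,89']
251 ['268:-0,24,168', '270:-5,25,170', '272:-9,24,170', '274:-12,18,165', '276:-11,6,155', '278:-11,-6,145', '280:8,-66,87', '282:3,-66,88']
254 ['268:-1,27,162', '270:-6,28,164', '272:-10,27,164', '274:-11,19,157', '276:-12,8,148', '278:-11,-5,136', '280:4,-55,88', '282:-0,-57,87']
257 ['268:-0,28,153', '270:-6,29,155', '272:-10,27,155', '274:-12,20,149', '276:-12,9,139', '278:5,-43,88', '280:1,-45,88', '282:-3,-49,85']
260 ['268:3,23,139', '270:-4,27,145', '272:-9,27,146', '274:-11,21,141', '276:3,-24,96', '278:-2,-25,96', '280:-6,-28,95', '282:-5,-42,82']
```

View pics/side4.png

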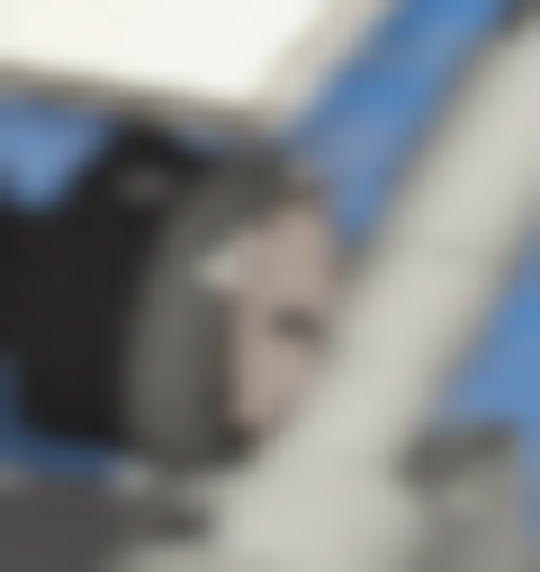

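```bash
cat >> h.py <<'E'
def rect(p,xp,yc,zc,half=.032,N=320):
    # viewed from robot: right = -y
    a=np.linspace(-half,half,N); Y,Z=np.meshgrid(yc-a,zc-a)
    W=np.stack([np.full_like(Y,xp),Y,Z],-1)@R.T+O
    Ti=np.linalg.inv(p['pose']); c=W@Ti[:3,:3].T+Ti[:3,3]; q=c@p['mtx'].T; q=q[...,:2]/q[...,2:]
    return cv2.remap(p['color'],q[...,0].astype(np.float32),q[...,1].astype(np.float32),cv2.INTER_CUBIC)
E
python3 - <<'E'
from h import *
p1=dict(np.load('side1.npz'));p4=dict(np.load('side4.npz'))
ims=[rect(p1,-.011,.003,.2025),rect(p4,-.011,.003,.1635)]
for i in ims: cv2.drawMarker(i,(160,160),(255,0,0),cv2.MARKER_CROSS,8); cv2.circle(i,(160,160),145,(0,255,0),1)
cv2.imwrite('pics/rect4.png',cv2.cvtColor(np.hstack(ims),cv2.COLOR_RGB2BGR))
E
```

```text
(no output)
```

View pics/rect4.png

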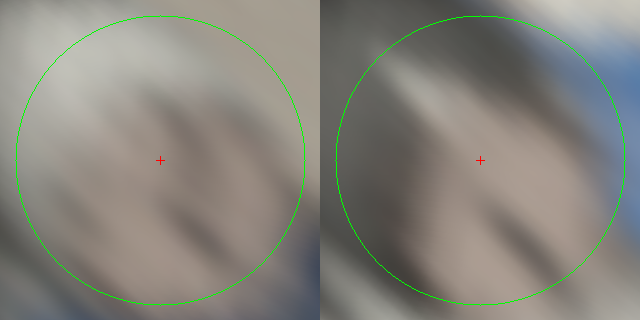

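```bash
python3 - <<'E'
from h import *
for n in('top','side'):
    p=dict(np.load(n+'1.npz'));w=tost(cloud(p).reshape(-1,3))
    k=(w[:,0]>.028)&(w[:,0]<.047)&(w[:,1]>-.003)&(w[:,1]<.0065)&(w[:,2]>.26)&(w[:,2]<.29);s=w[k]
    print(n,k.sum(),np.percentile(s[:,2],[5,25,50,75,95]))
    # plate local z & column cap
    k=(w[:,0]>-.055)&(w[:,0]<.11)&(abs(w[:,1])<.075)&(w[:,2]>.018)&(w[:,2]<.03); print('plate',np.median(w[k,2]))
    k=(w[:,0]>-.15)&(w[:,0]<.2)&(abs(w[:,1])<.2)&(w[:,2]>-.01)&(w[:,2]<.01); print('bench',np.median(w[k,2]))
    # plunger tip
    k=(abs(w[:,0]-.003)<.01)&(abs(w[:,1]-.003)<.01)&(w[:,2]>.1)&(w[:,2]<.175); s=w[k]
    print('plunger',k.sum(),np.sort(s[:,2])[:12], np.median(s[:,:2],0))
E
python3 - <<'E'
from h import *
p=med('side',3)
w=tost(cloud(p).reshape(-1,3)); fits(p,'s')
np.savez('side5.npz',**{k:p[k] for k in('color','z_map','mtx','pose')})
E
```

```text
top 38 [0.26776518 0.26941857 0.2701542  0.27148238 0.27196668]
plate 0.02507043732025438
bench 0.0008916032227460624
plunger 0 [] [nan nan]
side 35 [0.26321473 0.26911226 0.27068394 0.27154618 0.27244129]
plate 0.026098681565197845
bench 0.0017118493233791998
plunger 25 [0.13027201 0.13063879 0.13098737 0.13296872 0.1342615  0.13430238
 0.13445238 0.13507171 0.13815309 0.13996766 0.1412793  0.1424816 ] [0.00280885 0.00391648]
s y -172..-150 n53  x 8.55 z 81.40 res 0.54
s y -150..-130 n53  x 7.70 z 80.20 res 0.69
s y -130..-110 n53  x 7.27 z 79.08 res 0.54
s y -110..-90 n58  x 6.31 z 77.98 res 0.73
s y -90..-65 n63  x 5.93 z 76.73 res 0.49
s y -28..-0 n120  x 1.72 z 75.85 res 0.48
s y 0..28 n156  x 1.20 z 75.74 res 0.64
s y 65..90 n115  x 3.14 z 75.18 res 0.87
  return _methods._mean(a, axis=axis, dtype=dtype,
  ret = um.true_divide(
```

```bash
python3 -m jog '[[[0,0,0.004],[0,0,0]],[[0,0,0.008],[0,0,0]],[[0,0,0.012],[0,0,0]],[[0,0,0.012],[0,0,0]],[[0,0,0.012],[0,0,0]]]'
```

```text
time_s: 7.52
position: [0.6491, 0.1092, 0.1984]
tcp_rot: [-2.074, -2.359, 0.001]
contact_force: [-0.7, 2.2, -4.8]
grip_width: 0.0117
```

```bash
python3 -m jog '[[[0,0,-0.003],[0,0,0]],[[0,0,-0.006],[0,0,0]],[[0,0,-0.008],[0,0,0]],[[0,0,-0.008],[0,0,0]],[[0,0,-0.008],[0,0,0]]]'
python3 - <<'E'
from h import *
p=med('side',4); np.savez('side6.npz',**{k:p[k] for k in('color','z_map','mtx','pose')})
print(robot.sense()['time_s'],robot.sense()['position'],robot.sense()['contact_force'])
p1=dict(np.load('side1.npz'));p4=dict(np.load('side4.npz'))
ims=[rect(p1,-.011,.003,.2015),rect(p4,-.011,.003,.1627),rect(p,-.011,.003,.1639)]
ims=[cv2.resize(i,(260,260)) for i in ims]
cv2.imwrite('pics/rect6.png',cv2.cvtColor(np.hstack(ims),cv2.COLOR_RGB2BGR))
E
```

```text
time_s: 7.93
position: [0.6492, 0.1092, 0.1977]
tcp_rot: [2.074, 2.358, 0.001]
contact_force: [-3.7, 2.3, 6.2]
grip_width: 0.0116
8.1333 [0.64916603 0.10926093 0.19773927] [-3.28659366  2.22669207  5.78720171]
```

View pics/rect6.png

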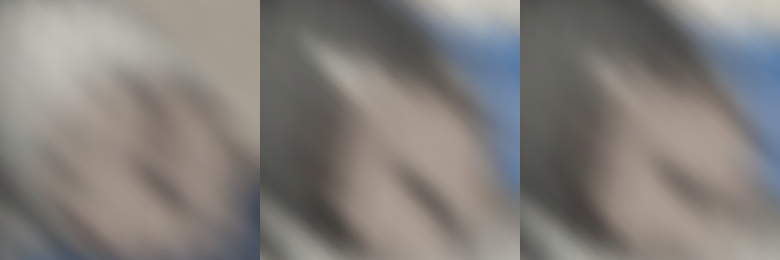

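```bash
python3 -m jog '[[[0,0,-0.001],[0,0,0]],[[0,0,-0.002],[0,0,0]],[[0,0,-0.002],[0,0,0]],[[0,0,-0.002],[0,0,0]],[[0,0,-0.002],[0,0,0]]]'
python3 -m jog '[[[0,0,0.001],[0,0,0]],[[0,0,0.001],[0,0,0]],[[0,0,0.001],[0,0,0]],[[0,0,0.001],[0,0,0]],[[0,0,0.001],[0,0,0]]]'
```

```text
time_s: 8.55
position: [0.6492, 0.1092, 0.1974]
tcp_rot: [2.074, 2.358, 0.002]
contact_force: [-4.4, 1.6, 6.9]
grip_width: 0.0119
time_s: 8.97
position: [0.6492, 0.1092, 0.1973]
tcp_rot: [2.074, 2.358, 0.001]
contact_force: [-4.7, 1.5, 6.7]
grip_width: 0.0112
```

```bash
python3 -m jog '[[[0,0,0],[0,0,0]],[[0,0,0],[0,0,0]],[[0,0,0],[0,0,0]],[[0,0,0],[0,0,0]],[[0,0,0],[0,0,0]]]' -1 20
python3 -m jog '[[[0,0,0.05],[0,0,0]],[[0,0,0.12],[0,0,0]],[[0,0,0.22],[0,0,0]],[[0,0,0.32],[0,0,0]],[[0,0,0.4],[0,0,0]]]'
python3 - <<'E'
from h import *
p=med('side',4); np.savez('side7.npz',**{k:p[k] for k in('color','z_map','mtx','pose')})
fits(p,'s')
w=tost(cloud(p).reshape(-1,3))
k=(w[:,0]>.028)&(w[:,0]<.047)&(w[:,1]>-.003)&(w[:,1]<.0065)&(w[:,2]>.215)&(w[:,2]<.25);s=w[k]
print('lugtop',k.sum(),np.percentile(s[:,2],[5,25,50,75,95]))
c=p['color']; q=c[210:290,210:310]
cv2.imwrite('pics/side7.png',cv2.cvtColor(cv2.resize(q,None,fx=8,fy=7,interpolation=cv2.INTER_CUBIC),cv2.COLOR_RGB2BGR))
i=rect(p,-.011,.003,.1637);cv2.imwrite('pics/rect7.png',cv2.cvtColor(i,cv2.COLOR_RGB2BGR))
print(robot.sense()['position'],robot.sense()['contact_force'])
E
```

```text
time_s: 9.38
position: [0.6494, 0.1091, 0.196]
tcp_rot: [2.075, 2.359, -0.0]
contact_force: [-0.3, 0.8, 0.3]
grip_width: 0.071
time_s: 9.8
position: [0.6492, 0.1092, 0.3184]
tcp_rot: [2.074, 2.358, 0.002]
contact_force: [-0.2, 0.2, 0.5]
grip_width: 0.0852
s y -172..-150 n51  x 8.50 z 82.07 res 0.37
s y -150..-130 n55  x 7.52 z 80.39 res 0.61
s y -130..-110 n55  x 7.16 z 78.98 res 0.47
s y -110..-90 n56  x 6.20 z 77.71 res 0.41
s y -90..-65 n66  x 5.81 z 76.55 res 0.57
s y -28..-0 n116  x 1.61 z 75.80 res 0.43
s y 0..28 n160  x 1.35 z 75.81 res 0.42
s y 65..90 n116  x 3.30 z 75.30 res 0.91
lugtop 39 [0.21586383 0.22623002 0.23299316 0.23413158 0.23489813]
[0.64955667 0.10913664 0.31634605] [-1.1266597  -0.24390124 -1.05768695]
```

View pics/side7.png

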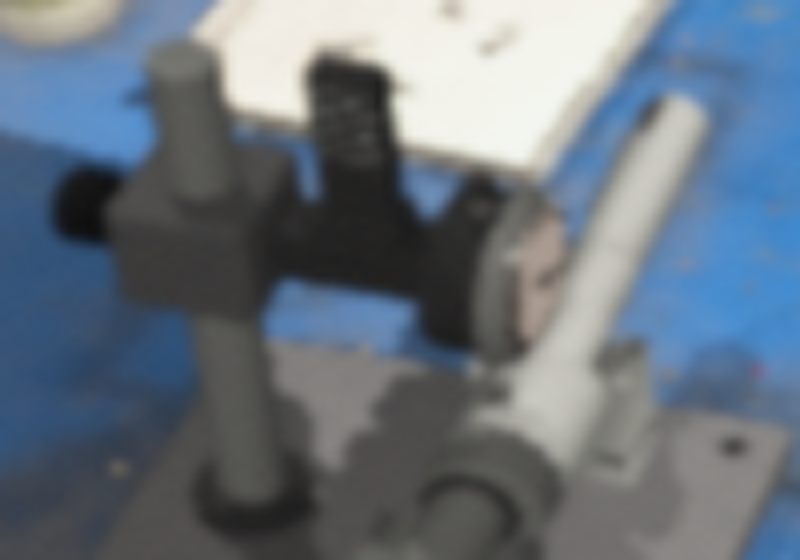

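View pics/rect7.png

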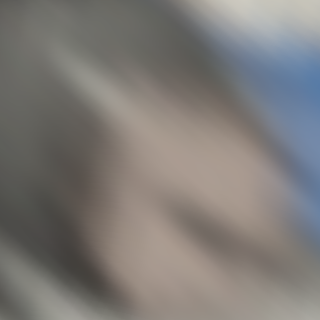

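```bash
python3 -m jog '[[[-0.016,-0.04,0],[0,0,-0.067]],[[-0.032,-0.08,0],[0,0,-0.134]],[[-0.048,-0.12,0],[0,0,-0.2]],[[-0.064,-0.16,0],[0,0,-0.267]],[[-0.08,-0.2,0],[0,0,-0.334]]]' -1 20
python3 -m jog '[[[-0.016,-0.04,0],[0,0,-0.067]],[[-0.032,-0.08,-0.02],[0,0,-0.134]],[[-0.048,-0.12,-0.04],[0,0,-0.2]],[[-0.064,-0.16,-0.07],[0,0,-0.267]],[[-0.08,-0.2,-0.1],[0,0,-0.334]]]'
python3 -m jog '[[[-0.016,-0.02,-0.02],[0,0,-0.067]],[[-0.032,-0.04,-0.04],[0,0,-0.134]],[[-0.048,-0.06,-0.06],[0,0,-0.2]],[[-0.064,-0.074,-0.09],[0,0,-0.267]],[[-0.076,-0.074,-0.12],[0,0,-0.334]]]'
python3 -m jog '[[[0,0,-0.03],[0.01,-0.078,0]],[[0,0,-0.06],[0.02,-0.156,0]],[[0,0,-0.09],[0.03,-0.234,0]],[[0,0,-0.12],[0.04,-0.312,0]],[[0,0,-0.15],[0.05,-0.38,0]]]'
python3 -m jog '[[[0,0,-0.05],[0.007,-0.058,0]],[[0,0,-0.1],[0.0145,-0.116,0]],[[0,0,-0.15],[0.0145,-0.116,0]],[[0,0,-0.2],[0.0145,-0.116,0]],[[0,0,-0.23],[0.0145,-0.116,0]]]'
cat >> h.py <<'E'
from scipy.spatial.transform import Rotation as Q
def st():
    s=robot.sense();M=Q.from_rotvec(s['tcp_rot']).as_matrix()
    G=s['position']-robot.tcp_to_grasp*M[:,2]
    print('t',s['time_s'],'tcp',np.round(s['position'],4),'w',round(s['grip_width'],4),'F',np.round(s['contact_force'],2),'T',np.round(s['torque'],2))
    print(' z',np.round(M[:,2],3),'x',np.round(M[:,0],3),'q',np.round(s['joint_positions'],3),'G stand mm',np.round(tost(G)*1e3,2),'Fst',np.round(s['contact_force']@R,2),'tilt',round(np.degrees(np.arctan2(-(M[:,2]@R)[0],-M[2,2])),2))
E
python3 -c "
from h import *
st()"
```

```text
time_s: 10.42
position: [0.6247, 0.0487, 0.3145]
tcp_rot: [-2.619, -1.733, 0.003]
contact_force: [0.9, -0.1, 1.2]
grip_width: 0.0854
time_s: 10.83
position: [0.6006, -0.0113, 0.2844]
tcp_rot: [-2.979, -0.994, 0.003]
contact_force: [-0.1, -0.8, -0.1]
grip_width: 0.0854
time_s: 11.25
position: [0.5775, -0.0337, 0.2484]
tcp_rot: [-3.136, -0.187, 0.003]
contact_force: [0.2, -0.1, -0.0]
grip_width: 0.0855
time_s: 11.67
position: [0.5771, -0.0325, 0.2046]
tcp_rot: [-2.956, -0.186, -0.918]
contact_force: [1.3, -0.7, -1.3]
grip_width: 0.0855
time_s: 12.08
position: [0.5762, -0.0325, 0.1332]
tcp_rot: [-2.854, -0.177, -1.168]
contact_force: [0.9, 0.1, 0.3]
grip_width: 0.0855
t 12.0833 tcp [ 0.5762 -0.0325  0.1332] w 0.0855 F [0.9  0.09 0.33] T [-0.06  0.59 -0.08]
 z [ 0.695  0.091 -0.713] x [0.708 0.086 0.701] q [-0.383  0.045 -0.846 -0.028  0.352  1.196] G stand mm [ -65.43 -130.07  146.56] Fst [ 0.91 -0.02  0.33] tilt -44.54
```

```bash
python3 -m jog '[[[0.05,0.006,-0.048],[0,0,0]],[[0.1,0.012,-0.096],[0,0,0]],[[0.15,0.018,-0.144],[0,0,0]],[[0.2,0.024,-0.192],[0,0,0]],[[0.239,0.029,-0.23],[0,0,0]]]'
python3 -m jog '[[[0,0,0],[0,0,0]],[[0,0,0],[0,0,0]],[[0,0,0],[0,0,0]],[[0,0,0],[0,0,0]],[[0,0,0],[0,0,0]]]' 0.2
python3 - <<'E'
from h import *
st()
for n in('side','top'):
    p=robot.read_camera(n); c=p['color']
    q=c[180:290,220:350] if n=='side' else c[140:250,270:400]
    cv2.imwrite('pics/%s8.png'%n,cv2.cvtColor(cv2.resize(q,None,fx=5,fy=5,interpolation=cv2.INTER_CUBIC),cv2.COLOR_RGB2BGR))
E
```

```text
time_s: 12.5
position: [0.6497, -0.0239, 0.0649]
tcp_rot: [-2.854, -0.178, -1.17]
contact_force: [-0.6, -0.5, 0.4]
grip_width: 0.0851
time_s: 12.92
position: [0.6494, -0.0244, 0.0678]
tcp_rot: [-2.854, -0.178, -1.174]
contact_force: [-2.9, -0.4, -1.4]
grip_width: 0.0343
t 12.9167 tcp [ 0.6494 -0.0244  0.0678] w 0.0343 F [-2.9  -0.4  -1.44] T [-0.16  1.22  0.05]
 z [ 0.698  0.091 -0.71 ] x [0.705 0.087 0.704] q [-0.303  0.272 -0.81  -0.244  0.299  1.259] G stand mm [   8.2  -130.68   81.13] Fst [-2.93 -0.05 -1.44] tilt -44.72
```

View pics/side8.png

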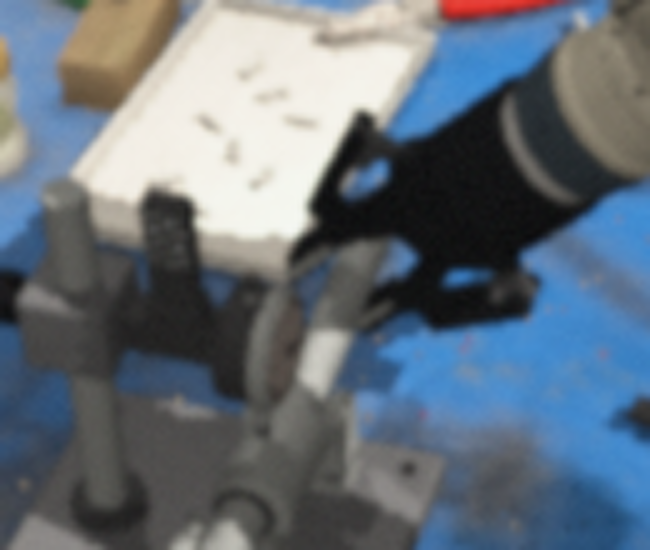

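View pics/top8.png

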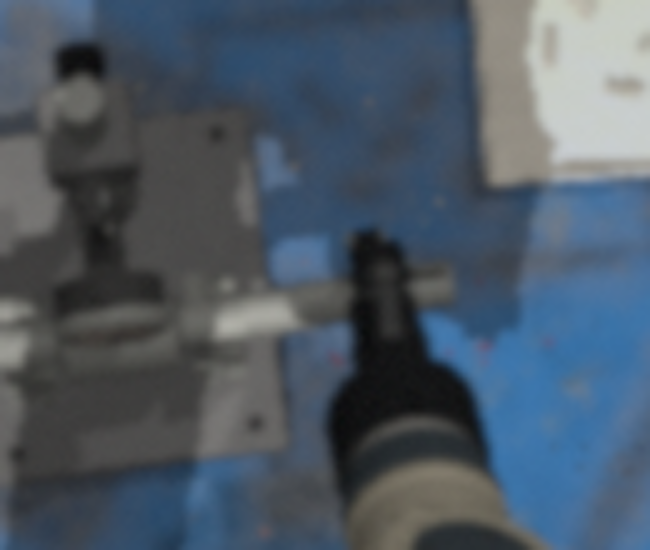

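```bash
python3 -m jog '[[[0,0,0],[0,0,0]],[[0,0,0],[0,0,0]],[[0,0,0],[0,0,0]],[[0,0,0],[0,0,0]],[[0,0,0],[0,0,0]]]' 0.2
python3 - <<'E'
from h import *
st()
E
```

```text
time_s: 13.43
position: [0.65, -0.0243, 0.0673]
tcp_rot: [-2.854, -0.179, -1.173]
contact_force: [-3.6, -1.0, -1.9]
grip_width: 0.034
t 13.4333 tcp [ 0.65   -0.0243  0.0673] w 0.034 F [-3.56 -1.01 -1.89] T [-0.26  1.47  0.01]
 z [ 0.698  0.091 -0.711] x [0.705 0.087 0.704] q [-0.302  0.274 -0.809 -0.245  0.299  1.259] G stand mm [   8.86 -130.7    80.58] Fst [-3.66 -0.58 -1.89] tilt -44.71
```

```bash
python3 -m jog '[[[-0.004,0,-0.004],[0,0,0]],[[-0.008,-0.001,-0.008],[0,0,0]],[[-0.012,-0.001,-0.012],[0,0,0]],[[-0.012,-0.001,-0.012],[0,0,0]],[[-0.012,-0.001,-0.012],[0,0,0]]]' 0.2
python3 - <<'E'
from h import *
st()
E
```

```text
time_s: 13.85
position: [0.647, -0.0247, 0.0642]
tcp_rot: [-2.853, -0.179, -1.175]
contact_force: [-0.7, 0.2, -0.2]
grip_width: 0.0341
t 13.85 tcp [ 0.647  -0.0247  0.0642] w 0.0341 F [-0.68  0.16 -0.23] T [-0.06  0.64  0.04]
 z [ 0.699  0.091 -0.71 ] x [0.704 0.087 0.704] q [-0.306  0.276 -0.821 -0.26   0.301  1.256] G stand mm [   5.74 -130.7    77.43] Fst [-0.65  0.23 -0.23] tilt -44.78
```

```bash
python3 -m jog '[[[-0.0017,0,-0.0017],[0,0,0]],[[-0.0017,0,-0.0017],[0,0,0]],[[-0.0017,0,-0.0017],[0,0,0]],[[-0.0017,0,-0.0017],[0,0,0]],[[-0.0017,0,-0.0017],[0,0,0]]]' 0.38
python3 - <<'E'
from h import *
st()
E
```

```text
time_s: 14.27
position: [0.6462, -0.0246, 0.0635]
tcp_rot: [-2.853, -0.179, -1.174]
contact_force: [-0.5, 0.5, -0.2]
grip_width: 0.0267
t 14.2667 tcp [ 0.6462 -0.0246  0.0635] w 0.0267 F [-0.54  0.48 -0.18] T [-0.01  0.65 -0.03]
 z [ 0.698  0.091 -0.71 ] x [0.705 0.087 0.704] q [-0.306  0.277 -0.823 -0.261  0.301  1.256] G stand mm [   5.04 -130.56   76.74] Fst [-0.48  0.54 -0.18] tilt -44.75
```

```bash
python3 -m jog '[[[0,0,0],[0,0,0]],[[0,0,0],[0,0,0]],[[0,0,0],[0,0,0]],[[0,0,0],[0,0,0]],[[0,0,0],[0,0,0]]]' 1 20
python3 - <<'E'
from h import *
st()
E
```

```text
time_s: 14.68
position: [0.6461, -0.0247, 0.0634]
tcp_rot: [-2.853, -0.179, -1.174]
contact_force: [-1.6, -0.6, 0.3]
grip_width: 0.0238
t 14.6833 tcp [ 0.6461 -0.0247  0.0634] w 0.0238 F [-1.65 -0.6   0.3 ] T [-0.33  0.66  0.16]
 z [ 0.698  0.091 -0.71 ] x [0.705 0.087 0.704] q [-0.306  0.277 -0.823 -0.261  0.301  1.256] G stand mm [   4.94 -130.58   76.67] Fst [-1.7 -0.4  0.3] tilt -44.74
```

```bash
cat >> h.py <<'E'
def plan(ax,az,total,n=5,fx=0,fz=0):
    s=robot.sense(); t=tost(s['position'])*1e3
    r=np.array([t[0]-ax,t[2]-az])
    rows=[]
    for i in range(1,n+1):
        a=np.radians(total*i/n); d=np.array([r[0]*np.cos(a)+r[1]*np.sin(a)-r[0]+fx,0,-r[0]*np.sin(a)+r[1]*np.cos(a)-r[1]+fz])/1e3
        w=R@d/.3; tr=np.degrees(a)/90
        rows.append([[round(float(x),4) for x in w],[round(-.125*tr,4),round(.992*tr,4),0]])
    print(str(rows).replace(' ',''))
E
python3 - <<'E'
from h import *
plan(2.5,73.8,15)
E
```

```text
[[[-0.0019,-0.0002,-0.0027],[np.float64(-0.0042),np.float64(0.0331),0]],[[-0.0039,-0.0005,-0.0052],[np.float64(-0.0083),np.float64(0.0661),0]],[[-0.006,-0.0007,-0.0077],[np.float64(-0.0125),np.float64(0.0992),0]],[[-0.0083,-0.001,-0.0101],[np.float64(-0.0167),np.float64(0.1323),0]],[[-0.0107,-0.0013,-0.0123],[np.float64(-0.0208),np.float64(0.1653),0]]]
```

```bash
python3 -m jog '[[[-0.002,0,-0.0027],[-0.004,0.033,0]],[[-0.004,-0.0005,-0.0052],[-0.008,0.066,0]],[[-0.006,-0.0007,-0.0077],[-0.0125,0.099,0]],[[-0.0083,-0.001,-0.01],[-0.017,0.132,0]],[[-0.0107,-0.0013,-0.0123],[-0.021,0.165,0]]]'
python3 - <<'E'
from h import *
st()
plan(2.5,73.8,15)
E
```

```text
time_s: 15.1
position: [0.6421, -0.0249, 0.0593]
tcp_rot: [-2.998, -0.188, -0.791]
contact_force: [-0.4, -0.9, -2.1]
grip_width: 0.0234
t 15.1 tcp [ 0.6421 -0.0249  0.0593] w 0.0234 F [-0.39 -0.89 -2.07] T [-0.31  0.75  0.3 ]
 z [ 0.489  0.065 -0.87 ] x [0.863 0.108 0.493] q [-0.256  0.283 -0.578  0.226  0.187  1.236] G stand mm [   4.88 -130.26   75.58] Fst [-0.49 -0.83 -2.07] tilt -29.55
[[[-0.0026,-0.0003,-0.002],[np.float64(-0.0042),np.float64(0.0331),0]],[[-0.0052,-0.0006,-0.0038],[np.float64(-0.0083),np.float64(0.0661),0]],[[-0.008,-0.001,-0.0055],[np.float64(-0.0125),np.float64(0.0992),0]],[[-0.0108,-0.0013,-0.007],[np.float64(-0.0167),np.float64(0.1323),0]],[[-0.0137,-0.0016,-0.0084],[np.float64(-0.0208),np.float64(0.1653),0]]]
```

```bash
python3 -m jog '[[[-0.0026,0,-0.0033],[-0.004,0.033,0]],[[-0.0052,-0.0006,-0.0051],[-0.008,0.066,0]],[[-0.008,-0.001,-0.0068],[-0.0125,0.099,0]],[[-0.0108,-0.0013,-0.0083],[-0.017,0.132,0]],[[-0.0137,-0.0016,-0.0097],[-0.021,0.165,0]]]'
python3 - <<'E'
from h import *
st()
plan(2.5,73.8,15)
E
```

```text
time_s: 15.52
position: [0.6381, -0.0254, 0.0565]
tcp_rot: [-3.092, -0.193, -0.396]
contact_force: [-1.6, -0.1, -1.8]
grip_width: 0.0233
t 15.5167 tcp [ 0.6381 -0.0254  0.0565] w 0.0233 F [-1.59 -0.09 -1.81] T [-0.25  0.48  0.31]
 z [ 0.25   0.034 -0.968] x [0.96  0.12  0.252] q [-0.211  0.368 -0.327  0.636  0.086  1.245] G stand mm [   5.37 -130.24   74.64] Fst [-1.59  0.1  -1.81] tilt -14.59
[[[-0.003,-0.0004,-0.0012],[np.float64(-0.0042),np.float64(0.0331),0]],[[-0.0061,-0.0007,-0.0023],[np.float64(-0.0083),np.float64(0.0661),0]],[[-0.0092,-0.0011,-0.0032],[np.float64(-0.0125),np.float64(0.0992),0]],[[-0.0124,-0.0015,-0.004],[np.float64(-0.0167),np.float64(0.1323),0]],[[-0.0156,-0.0019,-0.0046],[np.float64(-0.0208),np.float64(0.1653),0]]]
```

```bash
python3 -m jog '[[[-0.0036,0,-0.0022],[-0.004,0.033,0]],[[-0.0067,-0.0007,-0.0033],[-0.008,0.066,0]],[[-0.0098,-0.0011,-0.0042],[-0.0125,0.099,0]],[[-0.013,-0.0015,-0.005],[-0.017,0.132,0]],[[-0.0162,-0.0019,-0.0056],[-0.021,0.165,0]]]'
python3 - <<'E'
from h import *
st()
plan(2.5,73.8,15)
p=med('side',2); fits(p,'s')
c=p['color'];q=c[180:290,220:350]
cv2.imwrite('pics/side9.png',cv2.cvtColor(cv2.resize(q,None,fx=5,fy=5,interpolation=cv2.INTER_CUBIC),cv2.COLOR_RGB2BGR))
E
```

```text
time_s: 15.93
position: [0.6335, -0.0259, 0.0549]
tcp_rot: [-3.134, -0.196, 0.01]
contact_force: [-1.1, -0.0, -1.0]
grip_width: 0.0235
t 15.9333 tcp [ 0.6335 -0.0259  0.0549] w 0.0235 F [-1.07 -0.   -0.96] T [-0.09  0.16  0.44]
 z [-0.007  0.001 -1.   ] x [ 0.992  0.124 -0.006] q [-0.173  0.499 -0.07   1.009  0.     1.273] G stand mm [   5.52 -130.25   73.62] Fst [-1.06  0.13 -0.96] tilt 0.36
[[[-0.0033,-0.0004,-0.0004],[np.float64(-0.0042),np.float64(0.0331),0]],[[-0.0066,-0.0008,-0.0007],[np.float64(-0.0083),np.float64(0.0661),0]],[[-0.0099,-0.0012,-0.0007],[np.float64(-0.0125),np.float64(0.0992),0]],[[-0.0132,-0.0016,-0.0006],[np.float64(-0.0167),np.float64(0.1323),0]],[[-0.0165,-0.002,-0.0004],[np.float64(-0.0208),np.float64(0.1653),0]]]
s y -172..-150 n8  x 9.97 z 77.72 res 0.44
s y -150..-130 n52  x 10.50 z 77.94 res 2.44
s y -130..-110 n138  x 2.65 z 82.26 res 5.93
s y -110..-90 n51  x 6.86 z 75.96 res 0.73
s y -90..-65 n63  x 5.99 z 75.57 res 0.55
s y -28..-0 n112  x 2.84 z 77.95 res 0.55
s y 0..28 n150  x 2.76 z 78.55 res 0.58
s y 65..90 n117  x 4.78 z 76.99 res 1.19
```

View pics/side9.png

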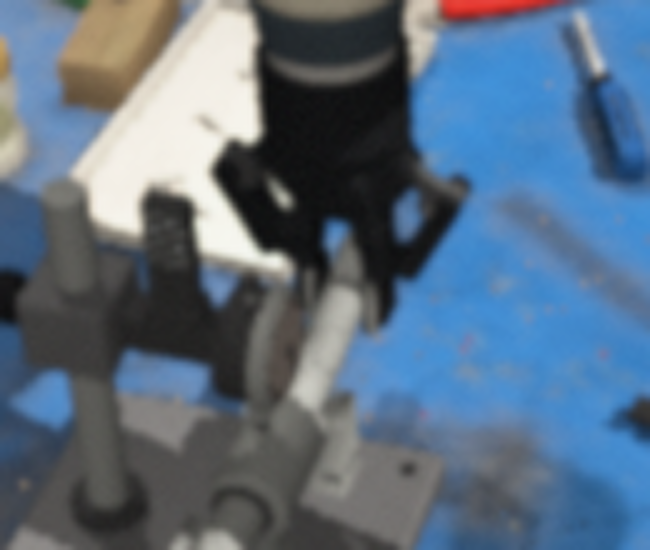

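```bash
python3 -m jog '[[[0,0,0],[0,0,0]],[[0,0,0],[0,0,0]],[[0,0,0],[0,0,0]],[[0,0,0],[0,0,0]],[[0,0,0],[0,0,0]]]' 0.3
python3 - <<'E'
from h import *
st()
p=med('side',2); fits(p,'s')
E
```

```text
time_s: 16.45
position: [0.6339, -0.0261, 0.0554]
tcp_rot: [-3.134, -0.195, 0.003]
contact_force: [-0.1, 1.1, 0.6]
grip_width: 0.0303
t 16.45 tcp [ 0.6339 -0.0261  0.0554] w 0.0303 F [-0.12  1.06  0.57] T [-0.02 -0.02  0.06]
 z [-0.002  0.002 -1.   ] x [ 0.992  0.124 -0.002] q [-1.740e-01  4.960e-01 -7.300e-02  1.004e+00  1.000e-03  1.273e+00] G stand mm [   5.81 -130.47   74.1 ] Fst [0.   1.07 0.57] tilt 0.11
s y -172..-150 n14  x 11.52 z 79.09 res 0.59
s y -150..-130 n68  x 11.40 z 78.80 res 1.48
s y -130..-110 n131  x -3.68 z 90.91 res 5.03
s y -110..-90 n54  x 7.50 z 76.55 res 0.63
s y -90..-65 n61  x 5.92 z 76.56 res 0.66
s y -28..-0 n113  x 2.50 z 77.61 res 0.76
s y 0..28 n161  x 2.40 z 77.70 res 0.64
s y 65..90 n118  x 3.74 z 75.37 res 0.91
```

```bash
python3 -m jog '[[[0,0,0],[0,0,0]],[[0.0076,0.001,0.0014],[0.006,-0.069,0.0105]],[[0.015,0.002,0.0028],[0.012,-0.138,0.021]],[[0.0227,0.0027,0.0042],[0.018,-0.207,0.0315]],[[0.0303,0.0036,0.0057],[0.024,-0.277,0.042]]]' 0.1
python3 -m jog '[[[0,0,0],[0,0,0]],[[0,0,0],[0,0,0]],[[0,0,0],[0,0,0]],[[0,0,0],[0,0,0]],[[0,0,0],[0,0,0]]]' 0.35
python3 - <<'E'
from h import *
st()
E
```

```text
time_s: 16.97
position: [0.6434, -0.0249, 0.0581]
tcp_rot: [-3.04, -0.295, -0.684]
contact_force: [1.6, -0.6, -0.2]
grip_width: 0.0386
time_s: 17.38
position: [0.6447, -0.0252, 0.0573]
tcp_rot: [-3.043, -0.293, -0.672]
contact_force: [-0.3, -0.1, -0.2]
grip_width: 0.0275
t 17.3833 tcp [ 0.6447 -0.0252  0.0573] w 0.0275 F [-0.28 -0.15 -0.24] T [-0.07  0.39 -0.02]
 z [ 0.416  0.052 -0.908] x [0.89  0.179 0.419] q [-0.238  0.31  -0.493  0.36   0.149  1.172] G stand mm [   8.73 -130.82   74.32] Fst [-0.29 -0.11 -0.24] tilt -24.81
```

```bash
python3 -m jog '[[[-0.0036,-0.0004,-0.0017],[0,0,0]],[[-0.0036,-0.0004,-0.0017],[0,0,0]],[[-0.0036,-0.0004,-0.0017],[0,0,0]],[[-0.0036,-0.0004,-0.0017],[0,0,0]],[[-0.0036,-0.0004,-0.0017],[0,0,0]]]' 0.4
python3 - <<'E'
from h import *
st()
E
python3 -m jog '[[[0,0,0],[0,0,0]],[[0,0,0],[0,0,0]],[[0,0,0],[0,0,0]],[[0,0,0],[0,0,0]],[[0,0,0],[0,0,0]]]' 1 20
python3 - <<'E'
from h import *
st()
p=med('side',2); fits(p,'s')
E
```

```text
time_s: 17.8
position: [0.6424, -0.0251, 0.0565]
tcp_rot: [-3.042, -0.293, -0.674]
contact_force: [2.1, 0.1, -0.4]
grip_width: 0.0261
t 17.8 tcp [ 0.6424 -0.0251  0.0565] w 0.0261 F [ 2.09  0.05 -0.36] T [-0.02 -0.08 -0.02]
 z [ 0.417  0.052 -0.907] x [0.89  0.179 0.42 ] q [-0.239  0.307 -0.501  0.354  0.15   1.171] G stand mm [   6.48 -130.48   73.48] Fst [ 2.08 -0.19 -0.36] tilt -24.88
time_s: 18.22
position: [0.6426, -0.0251, 0.0567]
tcp_rot: [-3.042, -0.293, -0.675]
contact_force: [6.0, 0.5, -0.6]
grip_width: 0.0231
t 18.2167 tcp [ 0.6426 -0.0251  0.0567] w 0.0231 F [ 5.97  0.49 -0.57] T [ 0.15 -0.6  -0.11]
 z [ 0.418  0.052 -0.907] x [0.889 0.179 0.42 ] q [-0.239  0.307 -0.501  0.353  0.15   1.171] G stand mm [   6.65 -130.51   73.7 ] Fst [ 5.98 -0.22 -0.57] tilt -24.92
s y -172..-150 n29  x 11.24 z 79.05 res 0.78
s y -150..-130 n50  x 8.65 z 77.41 res 0.97
s y -130..-110 n133  x 5.69 z 79.68 res 4.44
s y -110..-90 n53  x 7.39 z 76.69 res 0.43
s y -90..-65 n62  x 5.93 z 76.17 res 0.60
s y -28..-0 n110  x 2.54 z 77.63 res 0.61
s y 0..28 n159  x 2.16 z 77.90 res 0.61
s y 65..90 n120  x 4.20 z 75.96 res 0.99
```

```bash
python3 -m jog '[[[0.0015,0,0.0007],[0,0,0]],[[0.003,0.0004,0.0014],[0,0,0]],[[0.003,0.0004,0.0014],[0,0,0]],[[0.003,0.0004,0.0014],[0,0,0]],[[0.003,0.0004,0.0014],[0,0,0]]]'
python3 - <<'E'
from h import *
st()
E
```

```text
time_s: 18.73
position: [0.6429, -0.0251, 0.0568]
tcp_rot: [-3.042, -0.292, -0.673]
contact_force: [3.1, -0.1, 0.7]
grip_width: 0.023
t 18.7333 tcp [ 0.6429 -0.0251  0.0568] w 0.023 F [ 3.1  -0.08  0.7 ] T [-0.05 -0.2  -0.05]
 z [ 0.417  0.052 -0.907] x [0.89  0.179 0.419] q [-0.238  0.308 -0.499  0.356  0.15   1.172] G stand mm [   6.97 -130.48   73.75] Fst [ 3.07 -0.44  0.7 ] tilt -24.85
```

```bash
python3 -m jog '[[[0.0014,0,0.0005],[0,0,0]],[[0.0028,0.0003,0.001],[0,0,0]],[[0.0028,0.0003,0.001],[0,0,0]],[[0.0028,0.0003,0.001],[0,0,0]],[[0.0028,0.0003,0.001],[0,0,0]]]'
python3 - <<'E'
from h import *
st()
plan(2.8,73.8,15)
E
```

```text
time_s: 19.15
position: [0.6433, -0.0249, 0.0568]
tcp_rot: [-3.042, -0.292, -0.672]
contact_force: [-1.9, -0.8, 2.8]
grip_width: 0.0233
t 19.15 tcp [ 0.6433 -0.0249  0.0568] w 0.0233 F [-1.87 -0.81  2.84] T [-0.26  0.51  0.09]
 z [ 0.416  0.052 -0.908] x [0.89  0.179 0.419] q [-0.238  0.308 -0.497  0.357  0.149  1.172] G stand mm [   7.45 -130.41   73.78] Fst [-1.95 -0.59  2.84] tilt -24.8
[[[-0.003,-0.0004,-0.0021],[np.float64(-0.0042),np.float64(0.0331),0]],[[-0.0061,-0.0007,-0.004],[np.float64(-0.0083),np.float64(0.0661),0]],[[-0.0093,-0.0011,-0.0058],[np.float64(-0.0125),np.float64(0.0992),0]],[[-0.0126,-0.0015,-0.0074],[np.float64(-0.0167),np.float64(0.1323),0]],[[-0.016,-0.0019,-0.0089],[np.float64(-0.0208),np.float64(0.1653),0]]]
```

```bash
python3 -m jog '[[[-0.0035,-0.0004,-0.0014],[-0.004,0.033,0]],[[-0.0066,-0.0007,-0.0033],[-0.008,0.066,0]],[[-0.0098,-0.0011,-0.0051],[-0.0125,0.099,0]],[[-0.0131,-0.0015,-0.0067],[-0.017,0.132,0]],[[-0.0165,-0.0019,-0.0082],[-0.021,0.165,0]]]'
python3 - <<'E'
from h import *
st()
plan(2.8,73.8,15)
E
```

```text
time_s: 19.57
position: [0.6384, -0.0253, 0.0544]
tcp_rot: [-3.111, -0.3, -0.265]
contact_force: [0.5, -0.6, -0.3]
grip_width: 0.0237
t 19.5667 tcp [ 0.6384 -0.0253  0.0544] w 0.0237 F [ 0.54 -0.6  -0.27] T [-0.05 -0.    0.1 ]
 z [ 0.167  0.021 -0.986] x [0.967 0.189 0.168] q [-0.195  0.41  -0.242  0.758  0.053  1.188] G stand mm [   7.19 -130.18   72.85] Fst [ 0.46 -0.65 -0.27] tilt -9.7
[[[-0.0034,-0.0004,-0.0012],[np.float64(-0.0042),np.float64(0.0331),0]],[[-0.0068,-0.0008,-0.0023],[np.float64(-0.0083),np.float64(0.0661),0]],[[-0.0103,-0.0012,-0.0031],[np.float64(-0.0125),np.float64(0.0992),0]],[[-0.0139,-0.0017,-0.0038],[np.float64(-0.0167),np.float64(0.1323),0]],[[-0.0175,-0.0021,-0.0043],[np.float64(-0.0208),np.float64(0.1653),0]]]
```

Forces near zero; continue.

```bash
python3 -m jog '[[[-0.0034,-0.0004,-0.0012],[-0.004,0.033,0]],[[-0.0068,-0.0008,-0.0023],[-0.008,0.066,0]],[[-0.0103,-0.0012,-0.0031],[-0.0125,0.099,0]],[[-0.0139,-0.0017,-0.0038],[-0.017,0.132,0]],[[-0.0175,-0.0021,-0.0043],[-0.021,0.165,0]]]'
python3 - <<'E'
from h import *
st()
plan(2.8,73.8,15)
E
```

```text
time_s: 19.98
position: [0.6332, -0.0259, 0.0531]
tcp_rot: [3.12, 0.301, -0.144]
contact_force: [-0.1, -0.7, 1.1]
grip_width: 0.0231
t 19.9833 tcp [ 0.6332 -0.0259  0.0531] w 0.0231 F [-0.13 -0.65  1.08] T [-0.02 -0.14  0.11]
 z [-0.091 -0.012 -0.996] x [ 0.977  0.191 -0.092] q [-0.161  0.551  0.017  1.125 -0.027  1.219] G stand mm [   6.85 -130.14   71.73] Fst [-0.2  -0.63  1.08] tilt 5.27
[[[-0.0036,-0.0004,-0.0003],[np.float64(-0.0042),np.float64(0.0331),0]],[[-0.0072,-0.0009,-0.0004],[np.float64(-0.0083),np.float64(0.0661),0]],[[-0.0108,-0.0013,-0.0004],[np.float64(-0.0125),np.float64(0.0992),0]],[[-0.0144,-0.0017,-0.0001],[np.float64(-0.0167),np.float64(0.1323),0]],[[-0.018,-0.0021,0.0003],[np.float64(-0.0208),np.float64(0.1653),0]]]
```

```bash
python3 -m jog '[[[-0.0036,-0.0004,-0.0001],[-0.004,0.033,0]],[[-0.0072,-0.0009,-0.0001],[-0.008,0.066,0]],[[-0.0108,-0.0013,0],[-0.0125,0.099,0]],[[-0.0144,-0.0017,0.0002],[-0.017,0.132,0]],[[-0.018,-0.0021,0.0006],[-0.021,0.165,0]]]'
python3 - <<'E'
from h import *
st()
p=med('side',3); fits(p,'s')
p=med('top',3); fits(p,'t')
E
```

```text
time_s: 20.4
position: [0.6278, -0.0266, 0.0532]
tcp_rot: [3.067, 0.296, -0.55]
contact_force: [0.0, 0.5, 1.3]
grip_width: 0.023
t 20.4 tcp [ 0.6278 -0.0266  0.0532] w 0.023 F [0.   0.49 1.26] T [ 0.06 -0.24  0.06]
 z [-0.343 -0.045 -0.938] x [ 0.92   0.183 -0.345] q [-0.133  0.72   0.283  1.477 -0.09   1.261] G stand mm [   6.18 -130.1    70.79] Fst [0.06 0.48 1.26] tilt 20.25
s y -150..-130 n38  x 0.82 z 82.60 res 4.09
s y -130..-110 n122  x 3.27 z 80.20 res 4.79
s y -110..-90 n48  x 7.62 z 74.53 res 0.67
s y -90..-65 n62  x 6.31 z 75.40 res 0.70
s y -28..-0 n106  x 4.43 z 79.14 res 0.65
s y 0..28 n155  x 4.06 z 79.18 res 0.68
s y 65..90 n116  x 3.36 z 76.55 res 0.92
t y 0..28 n57  x 1.63 z 78.06 res 0.81
t y 65..90 n76  x 0.93 z 75.19 res 0.85
```

```bash
python3 -m jog '[[[0,0,0],[0,0,0]],[[0,0,0],[0,0,0]],[[0,0,0],[0,0,0]],[[0,0,0],[0,0,0]],[[0,0,0],[0,0,0]]]' -0.2
python3 -m jog '[[[0.01,0.001,0.03],[0,0,0]],[[0.03,0.004,0.085],[0,0,0]],[[0.06,0.008,0.17],[0,0,0]],[[0.09,0.012,0.25],[0,0,0]],[[0.12,0.015,0.33],[0,0,0]]]'
python3 -m jog '[[[0.0,-0.1,0.05],[0,0,0]],[[0,-0.2,0.1],[0,0,0]],[[-0.05,-0.32,0.15],[0,0,0]],[[-0.1,-0.44,0.15],[0,0,0]],[[-0.15,-0.55,0.15],[0,0,0]]]'
python3 - <<'E'
from h import *
st()
p=med('side',5); fits(p,'s'); np.savez('side9.npz',**{k:p[k] for k in('color','z_map','mtx','pose')})
i=rect(p,-.011,.003,.1637);c=cv2.resize(p['color'][210:290,210:310],None,fx=5,fy=4,interpolation=cv2.INTER_CUBIC)
cv2.imwrite('pics/end1.png',cv2.cvtColor(np.hstack([i,c]),cv2.COLOR_RGB2BGR))
p=med('top',5); fits(p,'t')
E
```

```text
time_s: 21.12
position: [0.6281, -0.0268, 0.0536]
tcp_rot: [3.068, 0.295, -0.544]
contact_force: [0.2, -0.2, -0.4]
grip_width: 0.0514
time_s: 21.53
position: [0.6644, -0.0221, 0.1545]
tcp_rot: [3.068, 0.296, -0.544]
contact_force: [0.2, 0.0, -0.0]
grip_width: 0.0511
time_s: 21.95
position: [0.6189, -0.189, 0.1989]
tcp_rot: [3.067, 0.296, -0.542]
contact_force: [-0.2, -0.2, 0.7]
grip_width: 0.0515
t 21.95 tcp [ 0.6189 -0.189   0.1989] w 0.0515 F [-0.19 -0.16  0.75] T [ 0.05 -0.28 -0.04]
 z [-0.338 -0.045 -0.94 ] x [ 0.922  0.183 -0.341] q [-0.353  0.679  0.581  1.783 -0.16   1.051] G stand mm [ -22.   -290.34  216.45] Fst [-0.21 -0.14  0.75] tilt 19.95
s y -172..-150 n50  x 12.14 z 74.26 res 0.42
s y -150..-130 n49  x 10.75 z 74.68 res 0.56
s y -130..-110 n50  x 9.27 z 75.01 res 0.67
s y -110..-90 n50  x 7.71 z 75.23 res 0.38
s y -90..-65 n61  x 6.08 z 75.57 res 0.53
s y -28..-0 n109  x 4.34 z 78.46 res 0.37
s y 0..28 n153  x 4.01 z 78.83 res 0.43
s y 65..90 n120  x 3.49 z 75.08 res 0.94
t y -172..-150 n79  x 9.03 z 73.36 res 0.86
t y -150..-130 n70  x 7.84 z 73.42 res 0.74
t y -130..-110 n72  x 5.97 z 74.06 res 0.81
t y -110..-90 n70  x 4.88 z 74.10 res 0.62
t y -90..-65 n90  x 3.23 z 74.76 res 0.69
t y -28..-0 n69  x 1.84 z 78.06 res 0.58
t y 0..28 n59  x 1.86 z 78.21 res 0.35
t y 65..90 n75  x 0.56 z 74.68 res 0.62
```

View pics/end1.png

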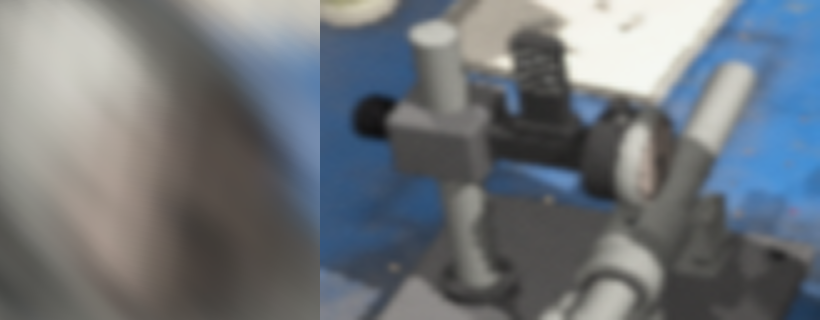

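Run:
```python
from h import *
ys=.0030
for f,zc in(('side1',.2015),('side4',.1627),('side7',.1642),('side9',.1642)):
    p=dict(np.load(f+'.npz')); im=rect(p,-.011,ys,zc,half=.03,N=301)[...,0].astype(float)
    best=[]
    for deg in range(0,360,15):
        a=np.radians(deg); rr=np.linspace(40,95,30)
        u=150+rr*np.sin(a); v=150-rr*np.cos(a)
        best.append(int(im[v.astype(int),u.astype(int)].mean()))
    print(f,list(zip(range(0,360,15),best)))
p=dict(np.load('side7.npz'));q=dict(np.load('side9.npz'))
ims=[]
for p,zc in((dict(np.load('side1.npz')),.2015),(dict(np.load('side7.npz')),.1642),(q,.1642)):
    c=tost; ctr=O+R@np.array([-.011,ys,zc]); u,v=w2px(p,ctr)
    crop=p['color'][int(v)-16:int(v)+17,int(u)-12:int(u)+13].copy()
    big=cv2.resize(crop,None,fx=10,fy=14,interpolation=cv2.INTER_CUBIC)
    big=cv2.normalize(big,None,0,255,cv2.NORM_MINMAX)
    for deg,col in((0,(255,0,0)),(120,(0,255,0)),(175,(255,255,0))):
        a=np.radians(deg)
        W=O+R@np.array([-.011,ys-.022*np.sin(a),zc+.022*np.cos(a)]); uu,vv=w2px(p,W)
        cv2.circle(big,(int((uu-int(u)+12+.5)*10),int((vv-int(v)+16+.5)*14)),3,col,-1)
    cv2.circle(big,(int((u-int(u)+12.5)*10),int((v-int(v)+16.5)*14)),3,(0,0,255),-1)
    ims.append(big)
cv2.imwrite('pics/needle.png',cv2.cvtColor(np.hstack(ims),cv2.COLOR_RGB2BGR))
```

```text
side1 [(0, 153), (15, 148), (30, 144), (45, 137), (60, 134), (75, 137), (90, 142), (105, 143), (120, 140), (135, 138), (150, 118), (165, 136), (180, 152), (195, 157), (210, 155), (225, 149), (240, 147), (255, 149), (270, 153), (285, 162), (300, 171), (315, 164), (330, 166), (345, 159)]
side4 [(0, 124), (15, 116), (30, 116), (45, 124), (60, 135), (75, 149), (90, 164), (105, 169), (120, 170), (135, 164), (150, 129), (165, 138), (180, 158), (195, 159), (210, 150), (225, 131), (240, 114), (255, 106), (270, 103), (285, 105), (300, 117), (315, 158), (330, 160), (345, 146)]
side7 [(0, 127), (15, 122), (30, 122), (45, 128), (60, 139), (75, 152), (90, 166), (105, 169), (120, 169), (135, 154), (150, 129), (165, 143), (180, 159), (195, 158), (210, 149), (225, 131), (240, 115), (255, 106), (270, 105), (285, 108), (300, 119), (315, 153), (330, 151), (345, 139)]
side9 [(0, 128), (15, 102), (30, 90), (45, 81), (60, 78), (75, 79), (90, 84), (105, 85), (120, 86), (135, 83), (150, 75), (165, 86), (180, 109), (195, 136), (210, 152), (225, 161), (240, 163), (255, 166), (270, 172), (285, 179), (300, 182), (315, 176), (330, 178), (345, 161)]
```

View pics/needle.png

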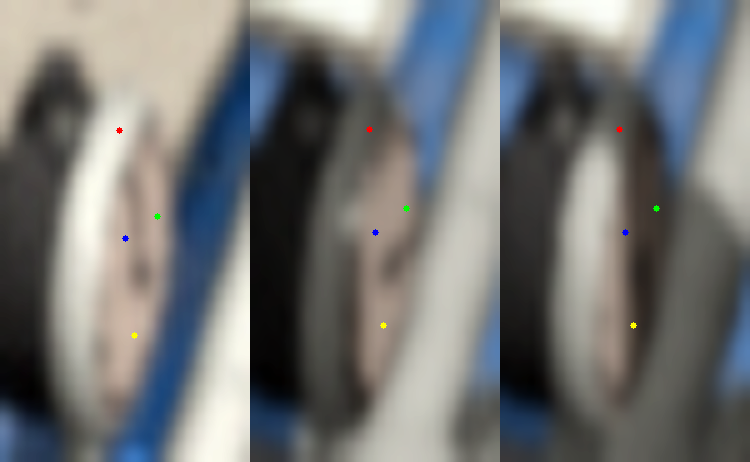

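Run:
```python
from h import *
ims=[]
for f,zc in (('side1',.2015),('side4',.1627),('side7',.1642)):
    p=dict(np.load(f+'.npz'))
    W0=np.array([-.011,-.004,zc-.0075-.006]) ; u,v=w2px(p,O+R@W0)
    ui,vi=int(u),int(v)
    crop=p['color'][vi-14:vi+13,ui-7:ui+8].copy()
    big=cv2.resize(crop,None,fx=17,fy=20,interpolation=cv2.INTER_CUBIC)
    big=cv2.normalize(big,None,0,255,cv2.NORM_MINMAX)
    for deg,col in((0,(255,0,0)),(90,(0,255,255)),(120,(0,255,0)),(150,(255,255,0)),(180,(255,0,255))):
        a=np.radians(deg); W=W0+np.array([0,-.02*np.sin(a),.02*np.cos(a)]); uu,vv=w2px(p,O+R@W)
        cv2.circle(big,(int((uu-ui+7.5)*17),int((vv-vi+14.5)*20)),3,col,-1)
    cv2.circle(big,(int((u-ui+7.5)*17),int((v-vi+14.5)*20)),3,(0,0,255),-1)
    ims.append(big)
cv2.imwrite('pics/needle2.png',cv2.cvtColor(np.hstack(ims),cv2.COLOR_RGB2BGR))
```

```text
(no output)
```

View pics/needle2.png

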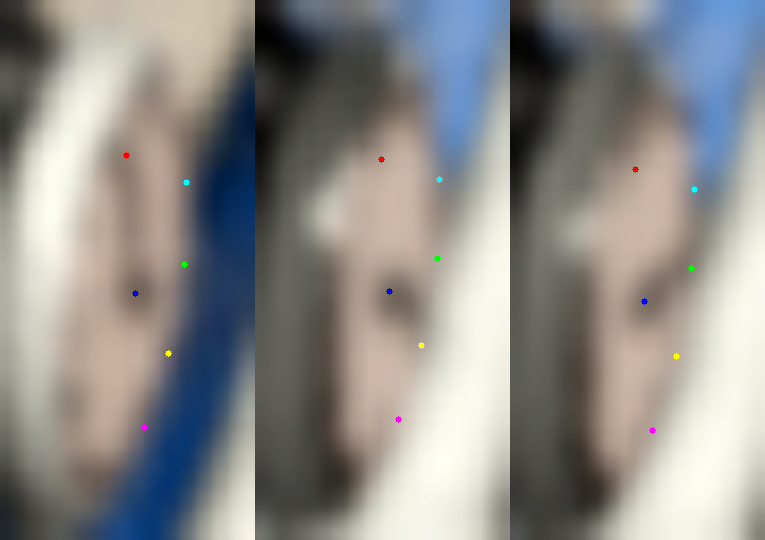

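```bash
python3 -m jog '[[[0,0,0],[0,0,0]],[[0,0,0],[0,0,0]],[[0,0,0],[0,0,0]],[[0,0,0],[0,0,0]],[[0,0,0],[0,0,0]]]'
python3 - <<'E'
from h import *
p=med('side',3); fits(p,'s'); st()
print(robot.sign_off())
E
```

```text
time_s: 22.87
position: [0.6192, -0.1872, 0.1974]
tcp_rot: [3.068, 0.296, -0.545]
contact_force: [0.1, -0.9, 0.2]
grip_width: 0.0516
s y -172..-150 n49  x 12.09 z 74.01 res 0.74
s y -150..-130 n49  x 10.65 z 74.60 res 0.87
s y -130..-110 n51  x 9.28 z 75.06 res 0.63
s y -110..-90 n50  x 8.01 z 75.33 res 0.54
s y -90..-65 n62  x 6.13 z 75.92 res 0.80
s y -28..-0 n107  x 4.49 z 78.49 res 0.52
s y 0..28 n159  x 3.98 z 78.88 res 0.59
s y 65..90 n117  x 3.30 z 75.29 res 0.86
t 23.0167 tcp [ 0.6191 -0.1873  0.1975] w 0.0515 F [ 0.67 -0.2  -0.2 ] T [ 0.07 -0.29  0.01]
 z [-0.34  -0.044 -0.939] x [ 0.922  0.183 -0.342] q [-0.351  0.681  0.58   1.783 -0.159  1.053] G stand mm [ -21.61 -288.66  215.03] Fst [ 0.65 -0.28 -0.2 ] tilt 20.07
the job is handed in; nothing more can be done
None
```

The indicator is lowered, the eccentric's high point is under the plunger, and the job was handed in at about 23 s with the gripper clear of everything.

- **Indicator:** I lowered the carriage about 37 mm by the lug. The plunger was then pushed in about 6.5–6.7 mm of its 14. Two independent checks agreed on that: the drop in the lug's height, and the needle at about 115–120° (2.0–2.1 rad) in the side view.
- **Turning:** I turned the shaft about 90° in two 45° grips, following the bent end and correcting from the wrist force.
- **Final position:** The depth fits put the barrel's centre 3.2–3.5 mm above the shaft's axis. It is at most 0.3 mm off sideways, so it is within about 6° of the high point.
- **Bedding:** The shaft's height after release matched its starting height to within measurement noise, about 0.5 mm.

Some checks were weaker or disagreed:

- **Left end rose while gripped:** It read about 1–2 mm high at the end of the first grip and about 1 mm high at the end of the second, because the fingers were not square to the bent end. It dropped back each time I let go. The fits near the right V showed no lift.
- **Sideways force:** It reached about 6 N briefly at the second grip, before I recentred.
- **Camera offset:** The side and top cameras differed by about 2.5 mm sideways, so I relied on differences within each view.
- **Needle at the end:** I could not read it reliably because the dial was in shadow. By geometry the plunger should be in about 9.7 mm.

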